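Uncover the vee block and hold a lens barrel down in it

TASK

Turn the black bar knob on the vee fixture clockwise until it clicks past its detent and the guard plate rests fully swung away from the groove. Then lift the lens barrel out of its plastic cradle and lay it level and centred in the vee, narrow nose pointing away from the knob, seated on both sloping faces. Finish while still holding it in the gripper and pressing it firmly down into the vee (about 10 N; do not let go), and leave the other things on the bench where they are.

Things in the scene. Friction and masses are not known exactly. Their poses are not given: they have to be found in the camera images.
- vee_fixture: Steel fixture fixed to the bench: base plate 84 x 220 x 12 mm (local y -76 to +144). Two vee supports (72 wide, 24 long, 45 mm high, centred at y -40 and +40) form one 90 degree groove along y, mouth 50 mm wide; the 56 mm between them is open down to the base plate: room for fingers. Knob post at y +110. Origin: underside, midway between the vees; z up, y along the groove to the knob.
- far_face: The sloping face (both vees) on the fixture's local +x side of the groove, 45 degrees, lapped steel, rigid and slippery. Its origin coincides with the fixture's origin.
- near_face: The sloping face (both vees) on the fixture's local -x side of the groove, 45 degrees, lapped steel, rigid and slippery. Its origin coincides with the fixture's origin.
- vee_seat (a point): Point on the fixture, 46 mm above the bench, midway between the vees, where the centre of the barrel lies when it is seated; y axis along the groove towards the knob, z up.
- guard (a joint): Knob and guard plate, one part: 0 = plate over the groove (as found), grows clockwise seen from above: the plate swings about the post from fixture -y to -x, 49 to 54 mm over the bench, reaching 166 mm from the axis. Turns easily but for a sprung ball that must be clicked over: from 0.74 to 1.0 rad it resists with up to 0.15 N m, then drives on to 1.25. Hard stop 1.44. Open means over 1.2.
- knob_grip (a point): Centre of the black bar grip on the guard's hub, on the turning axis, 77 mm above the bench. The bar is 12 mm wide, 46 long, 28 high (61 to 89 mm above the bench), on a 40 mm hub disc. It turns with the guard: y axis along the bar's length, z up; at joint value 0 its axes equal the fixture's.
- cradle: Grey plastic storage cradle, fixed to the bench, 60 x 130 mm, in which the barrel lies; two low saddles, each 16 mm long, at local y = -42 and +42, 27 mm high at their lips (50 mm wide); base plate 6 mm thick, open between the saddles. Origin: centre of its underside; y along the barrel.
- barrel: Aluminium lens barrel, about 0.08 to 0.17 kg: cylinder 36 mm diameter and 112 mm long, with a narrower nose (26 mm diameter, 18 mm long) at its local -y end. Origin: on the axis, in the middle of the 112 mm part; local y runs along the axis away from the nose. Lies with its axis 32 mm above the bench in the cradle.
- barrel_nose (a point): Centre of the end face of the barrel's nose, on its axis, 74 mm from the barrel's origin.
- petri_dish: Bystander: clear flat petri dish, 91 mm across, 16 mm high, loose. Origin: centre of its underside.
- timer: Bystander: white digital timer, 66 x 70 x 19 mm, loose. Origin: centre of its underside.
- rack: Bystander: open tube rack, 68 x 142 x 37 mm, loose. Origin: centre of its underside.

How it is judged:
By the outcome, as a careful person would: the job done as asked, in the order asked, and still so for the second after the job is handed in, while the arm keeps its last pose, push and grip.
It also fails if it takes over 58 s, if anything falls off the work surface, if the arm or the gripper's body presses on something with over 40 N, if the wrist force passes 120 N, or if a joint passes its speed limit or range.

ROBOT

A 7-joint arm with a two-finger parallel gripper is mounted at the origin on a cart in front of the work surface, level with it; the furniture and walls round the work are solid. World frame = base frame: x ahead of the robot, y to its left, z up, the work surface at z = 0. Lengths are in m, angles in rad, forces in N, time in s.
With the tool pointing down it reaches from about 0.425 to 0.875 m from the base axis. Payload 4.7 kg.
Tool frame: the origin (TCP) lies at the very end of the fingers, on their centre line; the grasp point (between the pads) lies 19 mm behind it; x points along the fingers, z is the direction in which the jaws open and shut, and the axes are right-handed (so a half turn about x gives the same grasp; the last joint's range is limited). The gripper opens to 87 mm and grips with 3 to 60 N. Pads are 19 mm wide; open, the fingers measure 117 mm over their backs; the gripper's body (75 mm by 190 mm) begins 51 mm behind the grasp point.
Start: joints at [-1.32, 0.321, -0.07, 1.45, 0.023, 1.371, -0.057], TCP at [0.153, 0.632, 0.223] pointing down, gripper open.
Joint ranges: [-2.86, 2.86], [-0.3, 2.09], [-1.38, 1.24], [0.06, 2.45], [-1.56, 4.7], [0.09, 2.05], [-2.69, 2.69]. Speed limits (rad/s): [2.57, 2.57, 3.14, 3.14, 3.14, 3.14, 3.14].

INTERFACE

Orientations are given as a rotation vector (axis times angle).
In Python, from bench import * gives the robot as it stands.
- The arm moves only by the shell command python3 -m handwheel 'ROWS' [OPENING] [FORCE]. ROWS is JSON, a list of rows, each an object with "xyz": the shift along the world's x, y, z in cm, a list of three; "angular": the turn, a rotation vector about the world's x, y, z in degrees, a list of three. A call has 1 to 5 rows; each row shifts and turns the pose as measured when the row begins; what a row does not reach is not made up. A row lasts 1/12 s, in which the tool goes at most 41.7 mm and 7.16 degrees, less where a joint would pass 70% of its speed; a pose out of reach is approached as far as the arm can. A call with a gripper value outside its range is refused whole. OPENING is the finger opening in cm, from 0 to 8.7, set as the call begins (- or left out, the last holds). The fingers move at their own pace and stop on an object; FORCE is the grip in N (left out, the last holds). Time passes only in rows, so rows that do not move let the fingers close. It gives the time, the measured TCP pose, the force and the opening at its end, in the units of the state.
- get_state(): the state, without advancing time (a new reading comes with each control period).
- get_image(name): name is "scene" or "side" or "wrist"; returns a dict with "pixels" (480x640x3 uint8, blue, green, red), "K" (3x3 intrinsics, pixels), "dist" ([k1, k2, p1, p2, k3] as OpenCV has them; the pictures are not rectified), "cam_to_world" (4x4, takes a point from camera to world coordinates). Camera axes: x right, y down, z forward; pixel columns grow to the right and rows downward; lengths in m; the calibration is good to about 2 mm. A picture is of the moment at which its call begins. There is no depth.
- close_job(): hands the job in, once; it reports no verdict.
The state is a dict: "time": time; "joint_positions": joint angles; "qd": joint speeds; "joint_torque": joint torques, N m; "position": TCP position; "tool_rot": TCP orientation; "ft_force": force on the tool from outside, world axes, zero at the start; "torque": the same for the moment, N m; "grip_width": opening from 0.0 (shut) to 1.0 (fully open).
Only numpy, scipy, OpenCV 4.12 (cv2) and the standard library are available. Lean on these libraries where they do the work, as an engineer would, in place of code of your own. Each camera call takes 0.05 s, during which the arm holds its last target.

## Working session

There is one attempt and no reset: what is moved stays moved. The work goes in short steps, Python scripts to look and compute and a shell command to move; the robot and the scene stay as the last step left them, time stands still between calls to the robot, and variables do not carry over. Pictures are saved under pics/ and viewed, and the job is handed in when it is done.

```bash
ls; mkdir -p pics; python3 - <<'E'
from bench import *
import cv2, numpy as np
s=get_state(); print(s)
for n in ["scene","side","wrist"]:
    im=get_image(n); cv2.imwrite(f"pics/{n}0.png",im["pixels"]); print(n,im["K"],im["dist"],im["cam_to_world"])
E
```

```text
pics
{'time': 0.0, 'joint_positions': array([-1.31988815,  0.3218108 , -0.07007551,  1.45165104,  0.0226062 ,
        1.37078948, -0.05694575]), 'qd': array([ 1.52466565e-04,  6.14223941e-05, -1.78294193e-03, -5.49134943e-04,
        1.90139389e-04, -1.60115360e-03, -1.05561392e-03]), 'joint_torque': array([ 2.49964833e-04, -4.91278660e+01, -4.03638314e-01, -3.12526023e+01,
       -6.38427841e-02,  4.36007779e-02,  1.70398771e-04]), 'position': array([0.15242004, 0.63132098, 0.22148138]), 'tool_rot': array([-1.03422948,  1.31340708,  1.0321594 ]), 'ft_force': array([-0.5914122 ,  0.4670519 ,  0.23655833]), 'torque': array([ 0.01646792, -0.05971427, -0.01578145]), 'grip_width': 1.0046613771585453}
scene [[544.31310496   0.         309.46501279]
 [  0.         544.31310496 238.42437629]
 [  0.           0.           1.        ]] [-0.01633414  0.          0.          0.          0.        ] [[ 0.55665027 -0.61494885  0.55855026 -0.46803359]
 [-0.83071526 -0.41790868  0.36778321 -0.54006295]
 [ 0.00725514 -0.66872285 -0.74347637  1.36192035]
 [ 0.          0.          0.          1.        ]]
side [[551.42798546   0.         315.42552268]
 [  0.         551.42798546 244.244502  ]
 [  0.           0.           1.        ]] [-0.1001451  0.         0.         0.         0.       ] [[-0.91001362 -0.14944684  0.38670512 -0.02289997]
 [-0.41437556  0.357052   -0.83714203  1.2097865 ]
 [-0.0129656  -0.9220518  -0.3868493   0.61320204]
 [ 0.          0.          0.          1.        ]]
wrist [[385.09947316   0.         314.69659327]
 [  0.         385.09947316 247.14446054]
 [  0.           0.           1.        ]] [-0.06623954  0.          0.          0.          0.        ] [[ 0.23471571  0.92588473  0.29605068  0.06946779]
 [ 0.97206229 -0.22298443 -0.07329966  0.65228719]
 [-0.00185235  0.30498428 -0.95235558  0.38413666]
 [ 0.          0.          0.          1.        ]]
```

View pics/scene0.png

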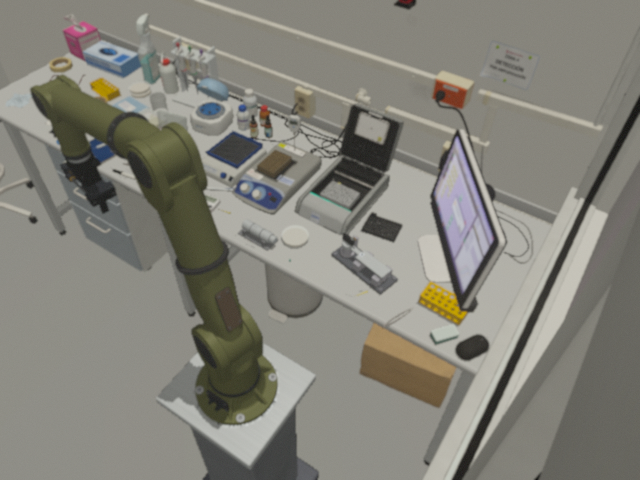

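View pics/side0.png

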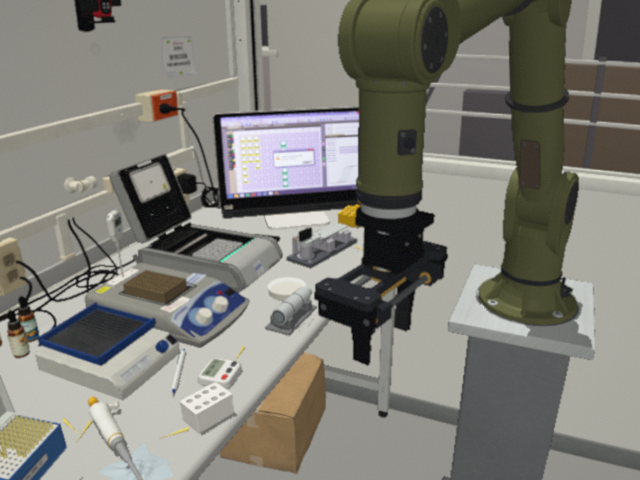

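View pics/wrist0.png

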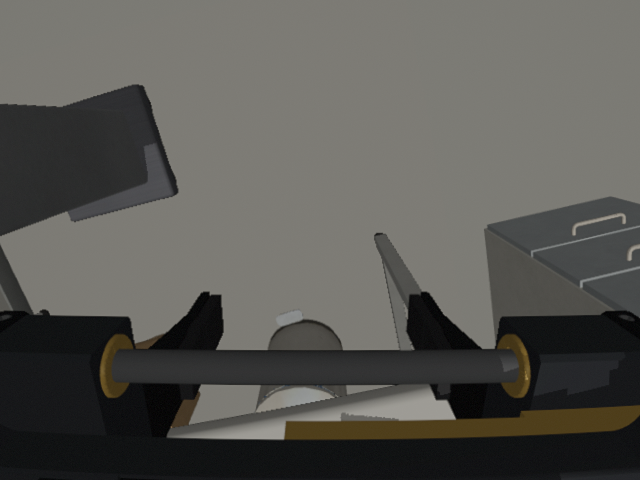

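The scene view shows the cradle and barrel near (260,235), the petri dish at (295,237) and the fixture near (363,267). I'll enlarge these.

```bash
cat > h.py <<'E'
from bench import *
import cv2, numpy as np
def ray(im,uv):
    p=cv2.undistortPoints(np.array([[uv]],float),im["K"],np.array(im["dist"]))[0,0]
    T=im["cam_to_world"]; d=T[:3,:3]@np.array([p[0],p[1],1.]); return T[:3,3],d
def onz(im,uv,z):
    o,d=ray(im,uv); return o+d*(z-o[2])/d[2]
def proj(im,P):
    T=np.linalg.inv(im["cam_to_world"]); r,_=cv2.Rodrigues(T[:3,:3])
    return cv2.projectPoints(np.array(P,float).reshape(-1,3),r,T[:3,3],im["K"],np.array(im["dist"]))[0][:,0]
def crop(im,x,y,w,h,s,name):
    c=im["pixels"][y:y+h,x:x+w]; cv2.imwrite("pics/"+name,cv2.resize(c,None,fx=s,fy=s,interpolation=cv2.INTER_CUBIC))
E
python3 - <<'E'
from h import *
a=get_image("scene"); b=get_image("side")
crop(a,225,200,190,100,4,"c1.png"); crop(b,250,215,120,120,5,"c2.png")
E
```

```text
(no output)
```

View pics/c1.png

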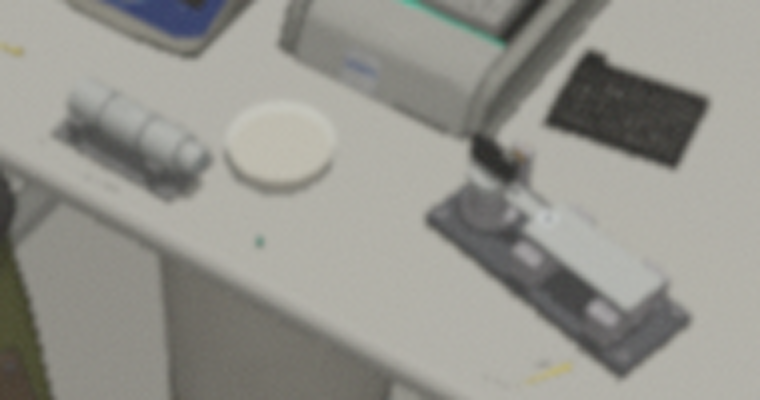

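View pics/c2.png

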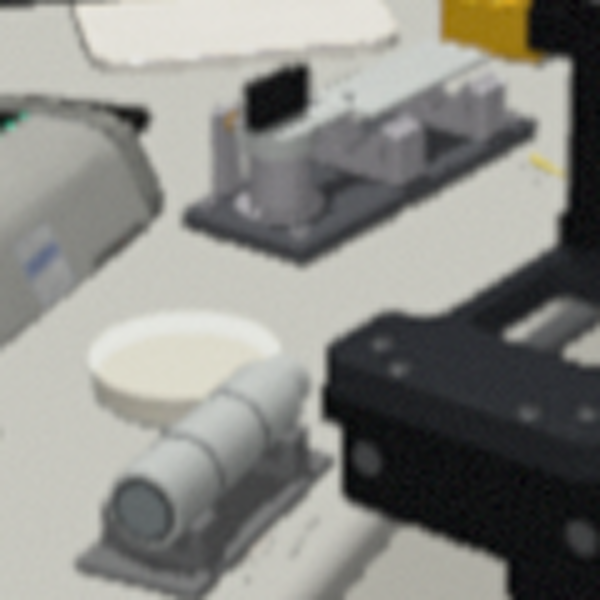

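```bash
python3 - <<'E'
from h import *
a=get_image("scene"); b=get_image("side")
ca=lambda x,y:(225+(x+.5)/4-.5,200+(y+.5)/4-.5); cb=lambda x,y:(250+(x+.5)/5-.5,215+(y+.5)/5-.5)
print("base scene top corners z=12mm: L,B,R"); 
for p in [(428,213),(622,368),(690,318)]: print(onz(a,ca(*p),.012))
print("base side: L(185,213) front(302,252) right(535,125)")
for p in [(185,215),(302,252),(535,123)]: print(onz(b,cb(*p),.012))
print("barrel scene: back axis, nose"); 
for p in [(80,97),(198,155)]: print(onz(a,ca(*p),.032))
print("barrel side: back c, nose")
for p in [(145,507),(298,378)]: print(onz(b,cb(*p),.032))
print("plate end corners scene z=.054")
for p in [(627,307),(665,275),(548,205)]: print(onz(a,ca(*p),.054))
print("knob top ends side z=.089", [onz(b,cb(*p),.089) for p in [(247,90),(305,68)]])
print("knob top ends scene", [onz(a,ca(*p),.089) for p in [(478,138),(515,165)]])
print("cradle corners side z=.006",[onz(b,cb(*p),.006) for p in [(80,560),(195,590),(328,462)]])
print("cradle corners scene z=.006",[onz(a,ca(*p),.006) for p in [(55,132),(170,193),(210,170)]])
print("petri scene",[onz(a,ca(*p),.016) for p in [(225,145),(335,145)]])
E
```

```text
base scene top corners z=12mm: L,B,R
[0.53409157 0.03271171 0.012     ]
[ 0.48554342 -0.17408967  0.012     ]
[ 0.55801082 -0.19477816  0.012     ]
base side: L(185,213) front(302,252) right(535,125)
[0.61091452 0.02239128 0.012     ]
[0.53351013 0.04053889 0.012     ]
[ 0.48433966 -0.17107476  0.012     ]
barrel scene: back axis, nose
[0.463172   0.33488895 0.032     ]
[0.46602464 0.21395891 0.032     ]
barrel side: back c, nose
[0.46862988 0.33395177 0.032     ]
[0.45916481 0.20348651 0.032     ]
plate end corners scene z=.054
[ 0.50852523 -0.16077946  0.054     ]
[ 0.55249819 -0.16997703  0.054     ]
[ 0.56341072 -0.05938429  0.054     ]
knob top ends side z=.089 [array([0.5726961 , 0.02088768, 0.089     ]), array([ 0.55827023, -0.01936236,  0.089     ])]
knob top ends scene [array([0.56526286, 0.00894749, 0.089     ]), array([ 0.55707713, -0.03000856,  0.089     ])]
cradle corners side z=.006 [array([0.49503112, 0.34490471, 0.006     ]), array([0.43966542, 0.34671836, 0.006     ]), array([0.43387347, 0.22688147, 0.006     ])]
cradle corners scene z=.006 [array([0.437478  , 0.34408033, 0.006     ]), array([0.43734792, 0.22281583, 0.006     ]), array([0.47635747, 0.21049643, 0.006     ])]
petri scene [array([0.49897413, 0.21105364, 0.016     ]), array([0.55058109, 0.13512362, 0.016     ])]
```

```bash
cat >> h.py <<'E'
from scipy.spatial.transform import Rotation as Ro
def st():
    s=get_state(); R=Ro.from_rotvec(s["tool_rot"]).as_matrix()
    print("t",round(s["time"],2),"pos mm",np.round(s["position"]*1e3,1),"toolx",np.round(R[:,0],3),"toolz",np.round(R[:,2],3),"zyaw",round(np.degrees(np.arctan2(R[1,2],R[0,2])),1),"q",np.round(s["joint_positions"],2),"F",np.round(s["ft_force"],1),"M",np.round(s["torque"],2),"g",round(s["grip_width"]*87,1)); return s,R
E
python3 -c "
from h import *
st()"
```

```text
t 0.35 pos mm [152.5 631.8 222.3] toolx [-0. -0. -1.] toolz [ 0.235  0.972 -0.   ] zyaw 76.4 q [-1.32  0.32 -0.07  1.45  0.02  1.37 -0.06] F [-0.5  0.1  0.6] M [-0.03 -0.01  0.05] g 87.1
```

```bash
python3 -m handwheel '[{"xyz":[2.9,-2.5,0.3],"angular":[0,0,-7]},{"xyz":[2.9,-2.5,0.3],"angular":[0,0,-7]},{"xyz":[2.9,-2.5,0.3],"angular":[0,0,-7]},{"xyz":[2.9,-2.5,0.3],"angular":[0,0,-7]},{"xyz":[2.9,-2.5,0.3],"angular":[0,0,-7]}]'; python3 -c "
from h import *
st()"
```

```text
time: 0.77
position: [0.2882, 0.5081, 0.2353]
tool_rot: [-0.56, 1.501, 0.571]
ft_force: [0.3, 0.2, 0.0]
grip_width: 0.997
t 0.77 pos mm [288.2 508.1 235.3] toolx [-0.007  0.004 -1.   ] toolz [ 0.75   0.661 -0.002] zyaw 41.4 q [-1.17  0.17  0.09  1.61 -0.02  1.36 -0.36] F [0.3 0.2 0. ] M [-0.08 -0.06 -0.03] g 86.8
```

```bash
python3 -m handwheel '[{"xyz":[3.3,-2.5,0],"angular":[0,0,-7]},{"xyz":[3.3,-2.5,0],"angular":[0,0,-7]},{"xyz":[3.3,-2.5,0],"angular":[0,0,-7]},{"xyz":[3.3,-2.5,0],"angular":[0,0,-7]},{"xyz":[3.3,-2.5,0],"angular":[0,0,-7]}]'; python3 -m handwheel '[{"xyz":[1.2,-3.5,0],"angular":[0,0,-6]},{"xyz":[0,-3,0],"angular":[0,0,0]},{"xyz":[0,0,0],"angular":[0,0,0]}]'; python3 -c "
from h import *
st(); a=get_image('wrist'); cv2.imwrite('pics/w1.png',a['pixels']); np.save('w1.npy',a,allow_pickle=True)"
```

```text
time: 1.18
position: [0.4538, 0.3805, 0.238]
tool_rot: [-0.066, 1.569, 0.085]
ft_force: [0.4, 0.5, -0.2]
grip_width: 0.997
time: 1.43
position: [0.4755, 0.3029, 0.238]
tool_rot: [0.034, 1.564, -0.022]
ft_force: [0.7, -0.7, 0.5]
grip_width: 1.004
t 1.43 pos mm [475.5 302.9 238. ] toolx [ 0.007  0.008 -1.   ] toolz [ 0.999 -0.036  0.006] zyaw -2.1 q [-0.92  0.12  0.34  1.67 -0.04  1.35 -0.61] F [ 0.7 -0.7  0.5] M [-0.14  0.02  0.02] g 87.3
```

View pics/w1.png

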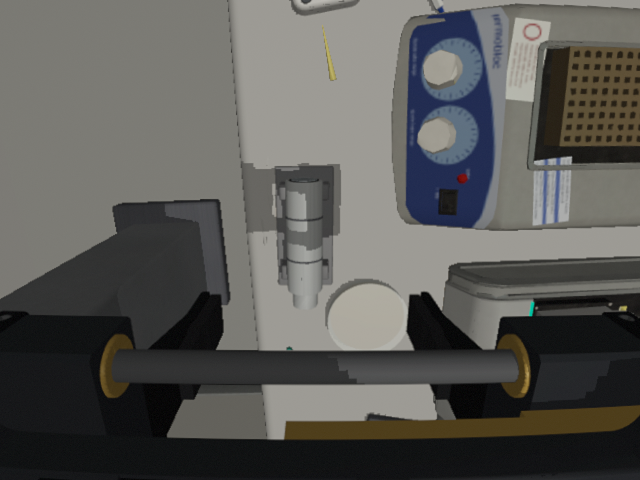

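```bash
python3 - <<'E'
from h import *
a=np.load('w1.npy',allow_pickle=True).item(); crop(a,250,150,130,150+30,4,"c3.png")
print(a["cam_to_world"], proj(a,[[.4755,.303,.0],[.4755,.303,.238]]))
E
```

```text
[[ 0.99932737 -0.03641622 -0.00432139  0.47633604]
 [-0.0360528  -0.95405744 -0.29744681  0.38678061]
 [ 0.00670903  0.29740253 -0.95472861  0.40124503]
 [ 0.          0.          0.          1.        ]] [[314.21843311 210.00816733]
 [317.01354412 313.92617386]]
```

View pics/c3.png

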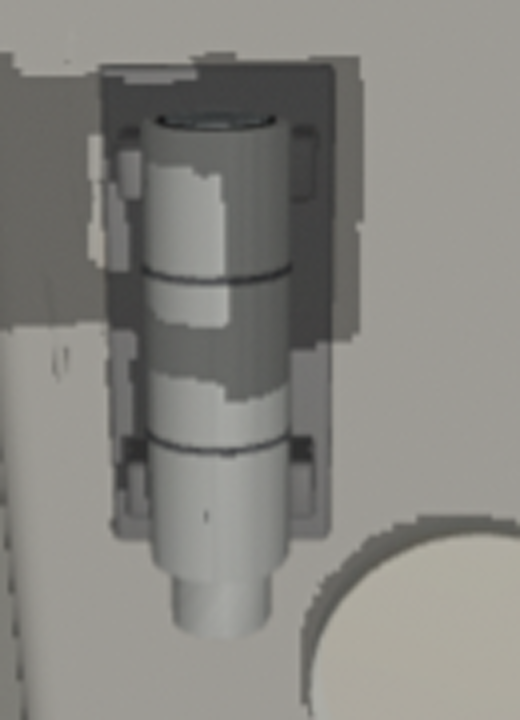

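```bash
python3 - <<'E'
from h import *
a=np.load('w1.npy',allow_pickle=True).item()
c=lambda x,y:(250+(x+.5)/4-.5,150+(y+.5)/4-.5)
g=lambda x,y,z: np.round(onz(a,c(x,y),z)[:2]*1e3,1)
print("axis",g(218,200,.032),g(220,500,.032),"nose end z32/19/45",g(221,636,.032),g(221,636,.019),g(221,625,.045), "back top",g(218,122,.05),"shoulder z32",g(220,570,.032))
print("cradle",[g(*p,.006) for p in [(103,68),(333,68),(328,538),(115,536)]])
E
```

```text
axis [466.2 320.3] [463.3 242.6] nose end z32/19/45 [461.8 204. ] [461.3 197.6] [462.5 213.5] back top [467.5 341.4] shoulder z32 [462.4 223. ]
cradle [array([437.9, 350.5]), array([496. , 348.3]), array([491.8, 220. ]), array([432.8, 222.9])]
```

```bash
python3 -m handwheel '[{"xyz":[1,-4,0],"angular":[0,0,-3]},{"xyz":[1,-4,0],"angular":[0,0,-3]},{"xyz":[1,-4,0],"angular":[0,0,-3]},{"xyz":[1,-4,0],"angular":[0,0,-2]},{"xyz":[1,-4,0],"angular":[0,0,0]}]'; python3 -m handwheel '[{"xyz":[1.5,-3.5,0],"angular":[0,0,0]},{"xyz":[1.3,-3.2,0],"angular":[0,0,0]},{"xyz":[0,0,0],"angular":[0,0,0]}]'; python3 -c "
from h import *
b=get_image('scene'); print([onz(b,p,0.0) for p in [(465,303),(440,225),(495,262)]])
st(); a=get_image('wrist'); cv2.imwrite('pics/w2.png',a['pixels']); np.save('w2.npy',a,allow_pickle=True); cv2.imwrite('pics/s2.png',b['pixels'])"
```

```text
time: 1.9
position: [0.5187, 0.1236, 0.2379]
tool_rot: [0.174, 1.558, -0.145]
ft_force: [1.6, 0.7, 0.3]
grip_width: 1.0
time: 2.15
position: [0.5489, 0.0482, 0.2395]
tool_rot: [0.177, 1.554, -0.149]
ft_force: [0.3, -1.2, 0.7]
grip_width: 0.996
[array([ 0.60176276, -0.4067015 ,  0.        ]), array([ 0.86031974, -0.20449398,  0.        ]), array([ 8.08906665e-01, -4.23436084e-01, -2.22044605e-16])]
t 2.2 pos mm [548.1  52.2 239.3] toolx [ 0.011  0.019 -1.   ] toolz [ 0.979 -0.203  0.007] zyaw -11.7 q [-0.66  0.09  0.57  1.71 -0.07  1.35 -0.29] F [ 0.2  0.9 -0.1] M [-0.09  0.07 -0.01] g 87.2
```

View pics/w2.png

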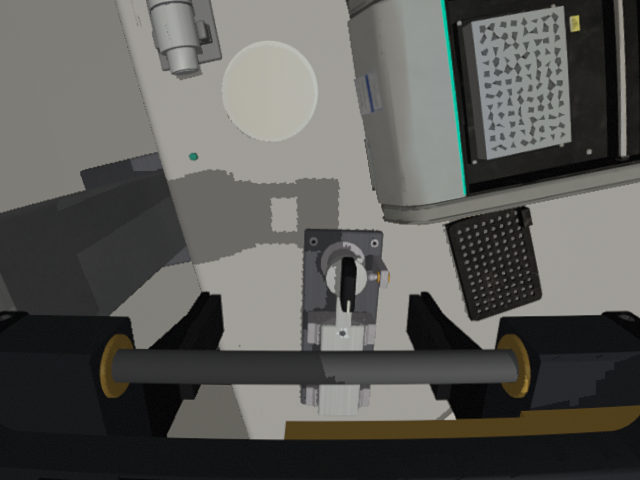

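View pics/s2.png

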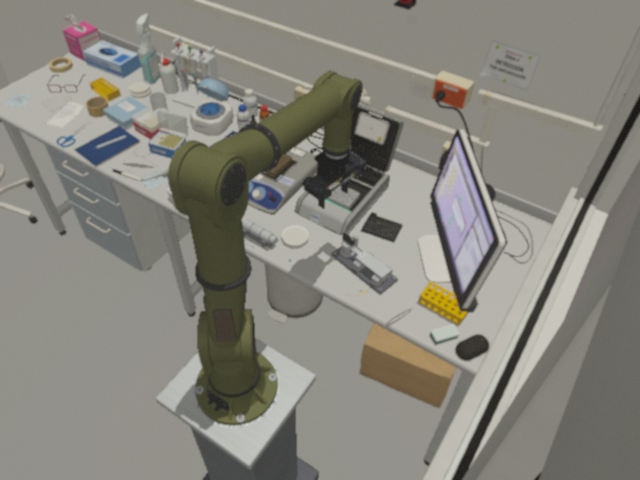

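```bash
python3 - <<'E'
from h import *
a=np.load('w2.npy',allow_pickle=True).item(); crop(a,285,220,115,125,5,"c4.png")
E
```

```text
(no output)
```

View pics/c4.png

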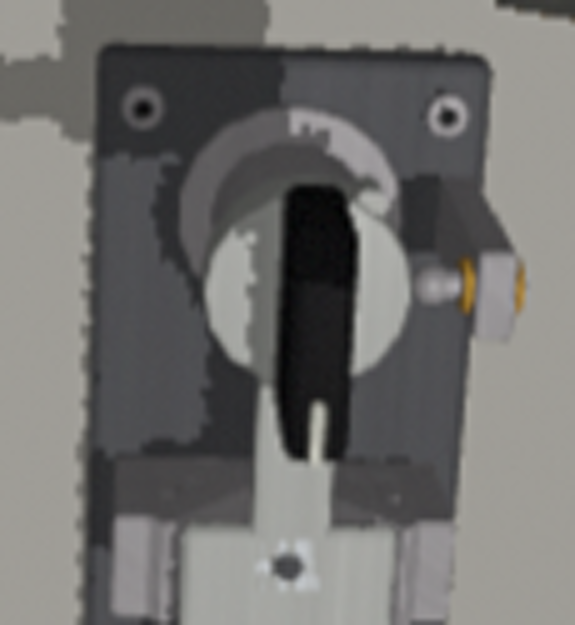

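```bash
python3 - <<'E'
from h import *
a=np.load('w2.npy',allow_pickle=True).item()
c=lambda x,y:(285+(x+.5)/5-.5,220+(y+.5)/5-.5)
g=lambda x,y,z: np.round(onz(a,c(x,y),z)[:2]*1e3,1)
print("hub",g(308,286,.061),"base TL,TR",g(98,47,.012),g(490,58,.012),g(80,600,.012))
print("bar bottom end z89",g(315,460,.089),g(338,190,.061), "bar top z89", g(320,190,.089))
for th in (-12,-13,-14):
    y=np.array([-np.sin(np.radians(th)),np.cos(np.radians(th))]); x=np.array([y[1],-y[0]])
    TL=g(98,47,.012); TR=g(490,58,.012)
    print(th, TL+42*x-34*y, TR-42*x-34*y)
# plate bottom etc
K=np.array([.567,-.004,0])
for th in (-13,):
    t=np.radians(th);y=np.array([-np.sin(t),np.cos(t),0]);x=np.array([np.cos(t),np.sin(t),0])
    P=[K+y*sy*.023+x*sx*.006+np.array([0,0,.089]) for sy in(1,-1) for sx in (1,-1)]
    print((proj(a,P)-[285,220])*5+2)
E
```

```text
hub [567.5  -2.6] base TL,TR [534.8  39.7] [615.   20.5] [503.2 -86.9]
bar bottom end z89 [562.3 -24.8] [576.4  15.1] bar top z89 [572.2  25.3]
-12 [568.81320174  -2.28930944] [566.84880328  -4.02472741]
-13 [568.07520687  -2.87652649] [566.42812143  -3.18063792]
-14 [567.32707605  -3.45077431] [566.02223505  -2.32933508]
[[361.27059637 227.97249422]
 [292.12829419 226.74789435]
 [347.3621982  468.9462132 ]
 [280.93570273 467.97856735]]
```

```bash
python3 -m handwheel '[{"xyz":[0.9,-2.8,-1],"angular":[-0.6,0.3,-0.9]},{"xyz":[0.9,-2.7,-1.5],"angular":[-0.5,0.3,-0.8]},{"xyz":[0,0,-3],"angular":[0,0,0]},{"xyz":[0,0,-2],"angular":[0,0,0]},{"xyz":[0,0,0],"angular":[0,0,0]}]' 2.4 20; python3 -c "
from h import *
st(); a=get_image('wrist'); cv2.imwrite('pics/w3.png',a['pixels']);np.save('w3.npy',a,allow_pickle=True)"
```

```text
time: 2.67
position: [0.5672, 0.0145, 0.1629]
tool_rot: [0.171, 1.562, -0.158]
ft_force: [-1.4, 0.9, -0.3]
grip_width: 0.704
t 2.67 pos mm [567.2  14.5 162.9] toolx [ 0.004  0.008 -1.   ] toolz [ 0.978 -0.208  0.002] zyaw -12.0 q [-0.59  0.2   0.6   1.76 -0.13  1.21 -0.17] F [-1.4  0.9 -0.3] M [-0.11  0.15  0.01] g 61.2
```

View pics/w3.png

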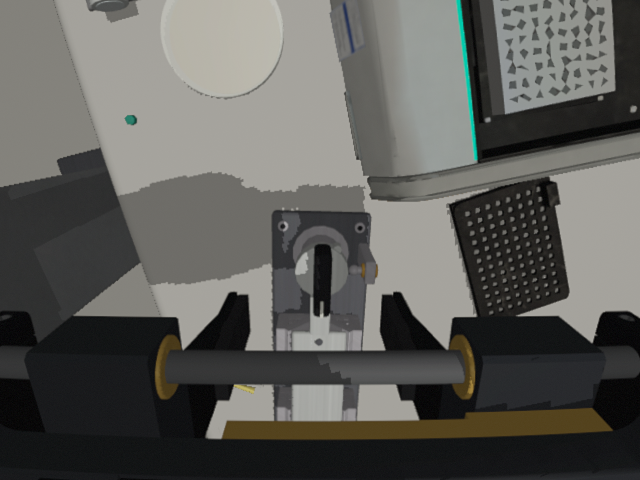

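```bash
python3 -m handwheel '[{"xyz":[0,-1.3,-1],"angular":[-0.5,0.2,-1]},{"xyz":[0,-0.5,-1],"angular":[0,0,-0.4]},{"xyz":[0,0,0],"angular":[0,0,0]},{"xyz":[0,0,0],"angular":[0,0,0]}]' ; python3 -c "
from h import *
st(); a=get_image('wrist'); crop(a,240,180,160,140,5,'c5.png');np.save('w3.npy',a,allow_pickle=True);print(proj(a,[[.567,-.003,.089],[.567,-.003,.061]]))"
```

```text
time: 3.05
position: [0.5697, 0.0018, 0.146]
tool_rot: [0.18, 1.558, -0.176]
ft_force: [-0.2, -0.5, -0.1]
grip_width: 0.356
t 3.05 pos mm [569.7   1.8 146. ] toolx [ 0.006  0.002 -1.   ] toolz [ 0.974 -0.225  0.005] zyaw -13.0 q [-0.58  0.22  0.6   1.78 -0.14  1.18 -0.16] F [-0.2 -0.5 -0.1] M [-0.1   0.11 -0.04] g 30.9
[[313.60619911 278.20397384]
 [313.5044038  262.70123735]]
```

View pics/c5.png

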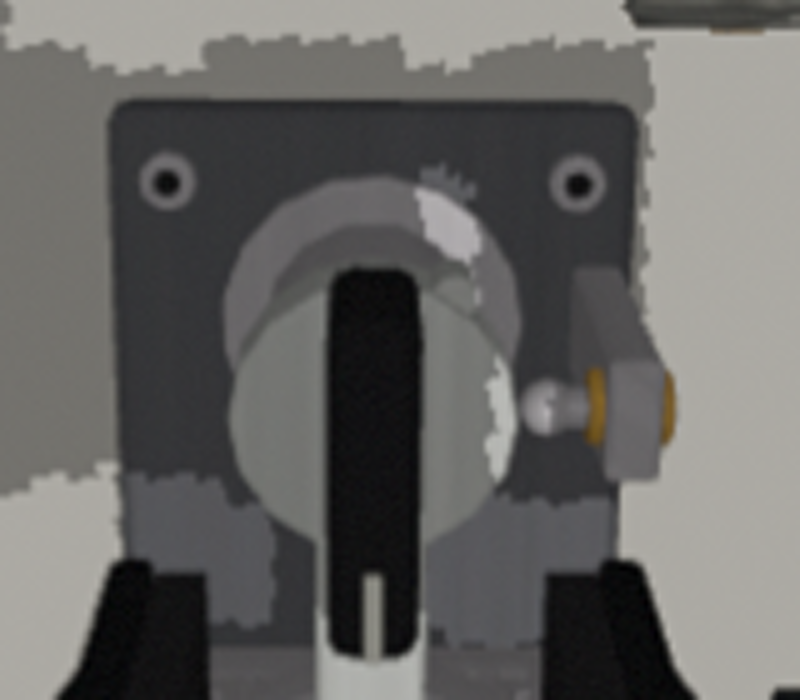

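```bash
python3 -m handwheel '[{"xyz":[-0.1,-0.4,-2],"angular":[-0.1,0.3,-0.4]},{"xyz":[0,0,-2],"angular":[0,0,0]},{"xyz":[0,0,-1.5],"angular":[0,0,0]},{"xyz":[0,0,0],"angular":[0,0,0]},{"xyz":[0,0,0],"angular":[0,0,0]}]' ; python3 -c "
from h import *
st(); a=get_image('wrist'); cv2.imwrite('pics/w4.png',a['pixels'])"
```

```text
time: 3.52
position: [0.5723, -0.0011, 0.0942]
tool_rot: [0.186, 1.554, -0.18]
ft_force: [-0.3, 0.2, 1.0]
grip_width: 0.279
t 3.52 pos mm [572.3  -1.1  94.2] toolx [ 0.009  0.003 -1.   ] toolz [ 0.973 -0.231  0.008] zyaw -13.4 q [-0.56  0.28  0.59  1.83 -0.18  1.08 -0.13] F [-0.3  0.2  1. ] M [-0.13  0.07 -0.  ] g 24.3
```

View pics/w4.png

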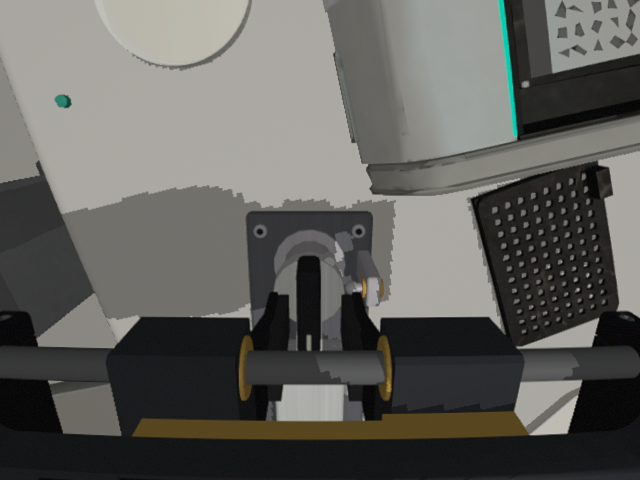

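```bash
python3 -m handwheel '[{"xyz":[-0.5,-0.2,0],"angular":[-0.1,0.6,0]},{"xyz":[0,0,-1.5],"angular":[0,0.1,0]},{"xyz":[-0.1,0,-1.2],"angular":[0,0.1,0]},{"xyz":[0,0,0],"angular":[0,0,0]},{"xyz":[0,0,0],"angular":[0,0,0]}]' ; python3 -c "
from h import *
st()"
```

```text
time: 3.98
position: [0.5689, -0.0029, 0.072]
tool_rot: [0.185, 1.562, -0.18]
ft_force: [0.3, -0.5, -0.0]
grip_width: 0.275
t 3.98 pos mm [568.9  -2.9  72. ] toolx [ 0.001  0.003 -1.   ] toolz [ 0.973 -0.23   0.001] zyaw -13.3 q [-0.55  0.3   0.59  1.85 -0.2   1.05 -0.11] F [ 0.3 -0.5 -0. ] M [-0.15  0.07  0.03] g 23.9
```

Well placed around the bar; a touch lower, then close.

```bash
python3 -m handwheel '[{"xyz":[-0.1,0,-0.5],"angular":[0,0,0]},{"xyz":[0,0,0],"angular":[0,0,0]},{"xyz":[0,0,0],"angular":[0,0,0]},{"xyz":[0,0,0],"angular":[0,0,0]},{"xyz":[0,0,0],"angular":[0,0,0]}]' 0.5 25; python3 -c "
from h import *
st(); a=get_image('wrist'); cv2.imwrite('pics/w5.png',a['pixels'])"
```

```text
time: 4.4
position: [0.5688, -0.003, 0.0682]
tool_rot: [0.186, 1.56, -0.18]
ft_force: [-0.3, -0.9, -1.4]
grip_width: 0.133
t 4.4 pos mm [568.8  -3.   68.2] toolx [ 0.004  0.004 -1.   ] toolz [ 0.973 -0.231  0.003] zyaw -13.3 q [-0.55  0.31  0.59  1.85 -0.2   1.04 -0.11] F [-0.3 -0.9 -1.4] M [-0.19 -0.02 -0.07] g 11.6
```

View pics/w5.png

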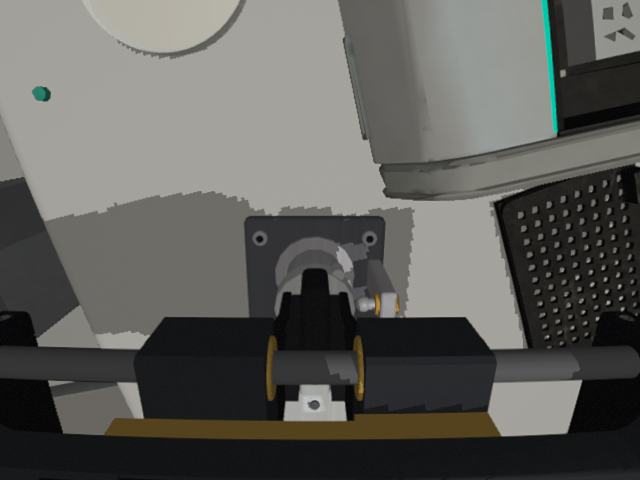

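```bash
python3 -m handwheel '[{"xyz":[0,0,0],"angular":[0,0,-5]},{"xyz":[0,0,0],"angular":[0,0,-5]},{"xyz":[0,0,0],"angular":[0,0,-5]},{"xyz":[0,0,0],"angular":[0,0,-5]},{"xyz":[0,0,0],"angular":[0,0,-5]}]'; python3 -c "
from h import *
st()"
```

```text
time: 4.87
position: [0.5695, -0.0033, 0.0682]
tool_rot: [0.539, 1.497, -0.535]
ft_force: [0.6, -1.2, -2.0]
grip_width: 0.134
t 4.87 pos mm [569.5  -3.3  68.2] toolx [ 0.007  0.001 -1.   ] toolz [ 0.773 -0.634  0.005] zyaw -39.3 q [-0.61  0.32  0.66  1.86 -0.23  1.04 -0.54] F [ 0.6 -1.2 -2. ] M [-0.08  0.01  0.03] g 11.6
```

```bash
python3 -m handwheel '[{"xyz":[-0.05,0,0],"angular":[0,0.2,-6]},{"xyz":[0,0,0],"angular":[0,0.1,-6]},{"xyz":[0,0,0],"angular":[0,0,-6]},{"xyz":[0,0,0],"angular":[0,0,-6]},{"xyz":[0,0,0],"angular":[0,0,-6]}]'; python3 -c "
from h import *
st()
a=get_image('scene');crop(a,285,150,160,140,5,'c6.png')"
```

```text
time: 5.28
position: [0.5701, -0.0041, 0.0682]
tool_rot: [0.957, 1.345, -0.958]
ft_force: [1.1, -1.0, -2.3]
grip_width: 0.134
t 5.28 pos mm [570.1  -4.1  68.2] toolx [ 0.003 -0.003 -1.   ] toolz [ 0.33  -0.944  0.004] zyaw -70.8 q [-0.69  0.34  0.76  1.85 -0.27  1.05 -1.05] F [ 1.1 -1.  -2.3] M [-0.18 -0.12  0.09] g 11.7
```

View pics/c6.png

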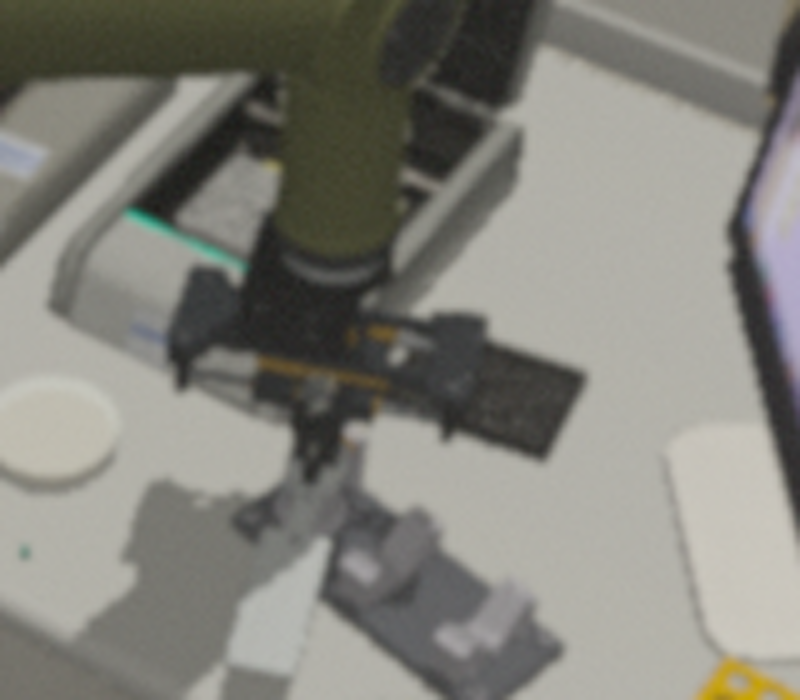

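```bash
python3 -m handwheel '[{"xyz":[-0.1,0.05,0],"angular":[0,0,-6]},{"xyz":[0,0,0],"angular":[0,0,-6]},{"xyz":[0,0,0],"angular":[0,0,-5]},{"xyz":[0,0,0],"angular":[0,0,0]},{"xyz":[0,0,0],"angular":[0,0,0]}]'; python3 -c "
from h import *
st()"
```

```text
time: 5.75
position: [0.5702, -0.0048, 0.0682]
tool_rot: [1.183, 1.216, -1.185]
ft_force: [1.3, -1.3, -2.5]
grip_width: 0.135
t 5.75 pos mm [570.2  -4.8  68.2] toolx [ 0.005 -0.006 -1.   ] toolz [ 0.032 -0.999  0.006] zyaw -88.1 q [-0.74  0.36  0.82  1.86 -0.29  1.05 -1.34] F [ 1.3 -1.3 -2.5] M [ 0.07  0.07 -0.03] g 11.8
```

```bash
python3 -m handwheel '[{"xyz":[0,0,0],"angular":[0,0,0]},{"xyz":[0,0,0],"angular":[0,0,0]},{"xyz":[0,0,0],"angular":[0,0,0]}]' 2.6; python3 -m handwheel '[{"xyz":[0,0,2],"angular":[0,0,0]},{"xyz":[0,0,3],"angular":[0,0,0]},{"xyz":[0,0,4],"angular":[0,0,0]},{"xyz":[0,0,4],"angular":[0,0,0]},{"xyz":[0,0,2],"angular":[0,0,0]}]'; python3 -c "
from h import *
st()
a=get_image('scene');crop(a,285,150,160,140,5,'c7.png'); b=get_image('wrist'); cv2.imwrite('pics/w6.png',b['pixels']);np.save('s7.npy',a,allow_pickle=True);np.save('w6.npy',b,allow_pickle=True)"
```

```text
time: 6.0
position: [0.5704, -0.0043, 0.0687]
tool_rot: [1.177, 1.22, -1.178]
ft_force: [-0.2, -0.9, 0.2]
grip_width: 0.262
time: 6.42
position: [0.564, -0.0046, 0.2186]
tool_rot: [1.165, 1.231, -1.185]
ft_force: [0.6, -0.4, 0.2]
grip_width: 0.299
t 6.42 pos mm [564.   -4.6 218.6] toolx [-0.009 -0.008 -1.   ] toolz [ 0.047 -0.999  0.008] zyaw -87.3 q [-0.82  0.19  0.88  1.69 -0.14  1.34 -1.44] F [ 0.6 -0.4  0.2] M [-0.08  0.09 -0.  ] g 26.0
```

View pics/c7.png

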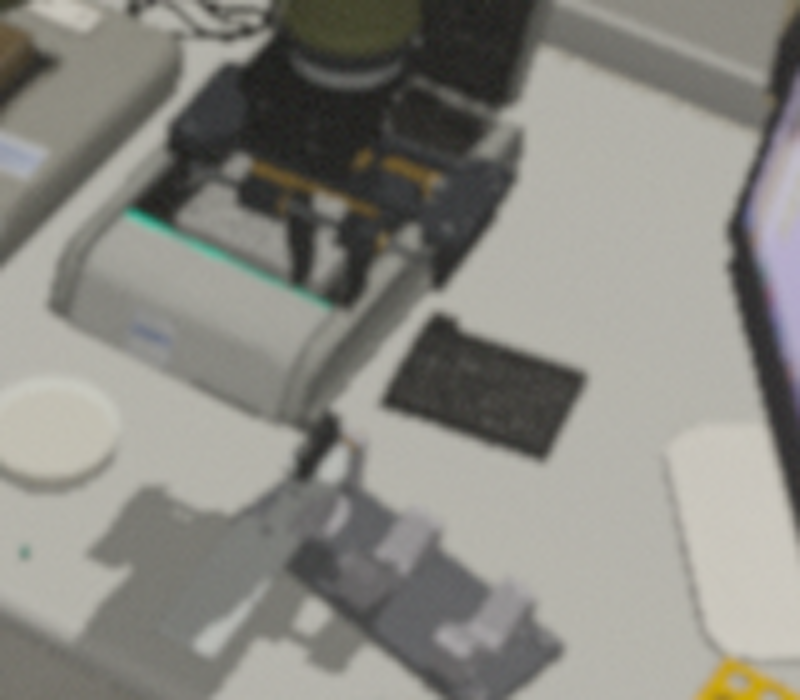

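View pics/w6.png

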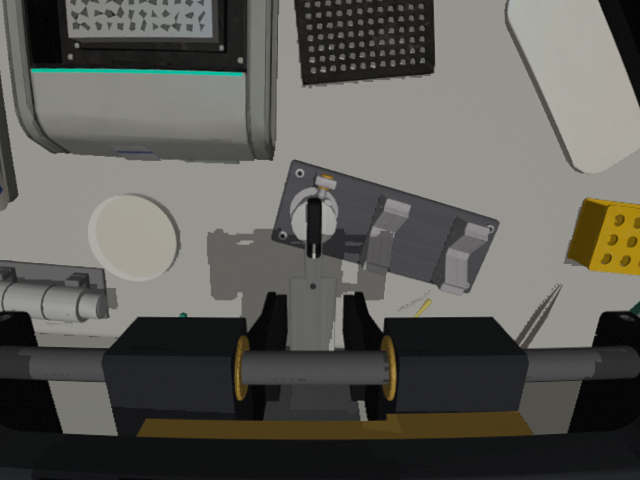

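```bash
python3 - <<'E'
from h import *
b=np.load('w6.npy',allow_pickle=True).item(); crop(b,265,150,240,150,3.3,'c8.png')
h=onz(b,(314,217),.061);p=onz(b,(313,287),.054)
L=[onz(b,q,.054) for q in [(293.5,285),(290.5,335),(335,285),(337,335)]]
d=p-h;print(h,p,np.degrees(np.arctan2(d[1],d[0])));
for i in (0,2):
  d=L[i+1]-L[i];print(np.degrees(np.arctan2(d[1],d[0])))
E
```

```text
[ 0.57223851 -0.00400952  0.061     ] [ 0.50371404 -0.00626697  0.054     ] -178.11314314975306
178.47666089100338
-174.23654271409504
```

View pics/c8.png

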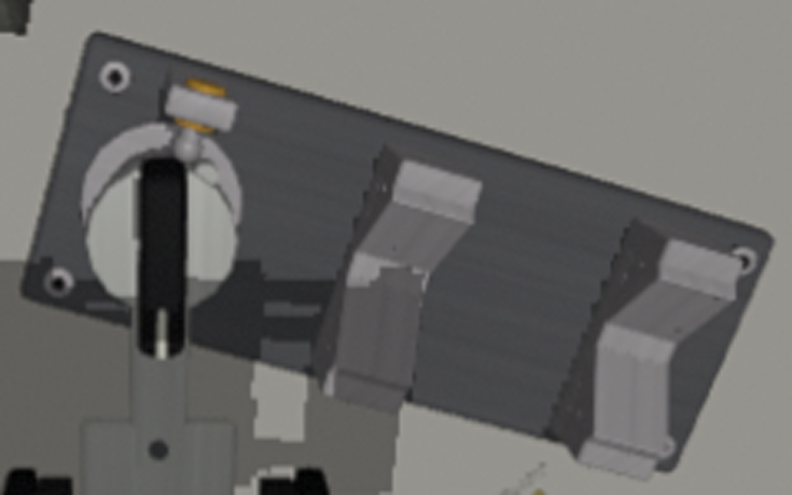

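```bash
python3 - <<'E'
from h import *
b=np.load('w6.npy',allow_pickle=True).item()
c=lambda x,y:(265+(x+.5)/3.3-.5,150+(y+.5)/3.3-.5)
g=lambda x,y,z: onz(b,c(x,y),z)[:2]*1e3
def yaw(d): return np.degrees(np.arctan2(-d[0],d[1]))
print("base far edge",yaw(g(110,38,.012)-g(755,228,.012)),"near",yaw(g(30,297,.012)-g(545,437,.012)))
print("corners",g(95,33,.012),g(773,235,.012),g(22,295,.012))
# far lands, outer edges & groove edges at z=45
q=[(405,160),(482,183),(473,222),(395,198)]
q2=[(670,240),(742,260),(735,300),(661,279)]
F1=np.mean([g(*p,.045) for p in q],0);F2=np.mean([g(*p,.045) for p in q2],0)
print("far lands",F1,F2,yaw(F1-F2))
n1=[(333,370),(415,388)];n2=[(590,438),(667,458)]
N1=np.mean([g(*p,.045) for p in n1],0);N2=np.mean([g(*p,.045) for p in n2],0)
print("near groove edge",N1,N2,yaw(N1-N2))
t=np.radians(-13.5);x=np.array([np.cos(t),np.sin(t)]);y=np.array([-x[1],x[0]])
print("centre from far",(F1+F2)/2-x*30.5,"from near edge",(N1+N2)/2+25*x, "hub",g(161,236,.061), "hub-110y",g(161,236,.061)-110*y)
E
```

```text
base far edge -13.284179514859249 near -13.46543077682635
corners [615.40653683  17.21906168] [ 565.36763153 -191.93272075] [535.84009941  37.11026457]
far lands [580.63151108 -79.03648141] [ 561.82733433 -156.1899773 ] -13.697323554738032
near groove edge [525.34370496 -66.59873709] [ 506.97365149 -143.87673095] -13.371819188032571
centre from far [ 541.57214013 -110.49314576] from near edge [ 540.46792623 -111.07386812] hub [568.53419062  -3.69601876] hub-110y [ 542.8552006 -110.65671  ]
```

```bash
python3 -m handwheel '[{"xyz":[-0.8,2.6,0.5],"angular":[-0.2,-0.3,7]},{"xyz":[-0.8,2.6,0.3],"angular":[0,0,7]},{"xyz":[-0.8,2.6,0],"angular":[0,0,7]},{"xyz":[-0.8,2.6,0],"angular":[0,0,7]},{"xyz":[-0.8,2.6,0],"angular":[0,0,7]}]' 6.0; python3 -m handwheel '[{"xyz":[-0.9,2.6,0],"angular":[0,0,7]},{"xyz":[-0.9,2.6,0],"angular":[0,0,7]},{"xyz":[-0.9,2.6,0],"angular":[0,0,7]},{"xyz":[-0.9,2.6,0],"angular":[0,0,7]},{"xyz":[-0.9,2.6,0],"angular":[0,0,7]}]';  python3 -c "
from h import *
st()"
```

```text
time: 6.93
position: [0.5235, 0.1206, 0.2256]
tool_rot: [0.699, 1.44, -0.71]
ft_force: [0.9, 0.2, -0.1]
grip_width: 0.593
time: 7.35
position: [0.4726, 0.2558, 0.2206]
tool_rot: [0.214, 1.55, -0.224]
ft_force: [1.1, -0.4, 0.9]
grip_width: 0.692
t 7.35 pos mm [472.6 255.8 220.6] toolx [ 0.009 -0.008 -1.   ] toolz [ 0.961 -0.275  0.011] zyaw -16.0 q [-1.11  0.08  0.59  1.76 -0.03  1.32 -0.79] F [ 1.1 -0.4  0.9] M [-0.13  0.07 -0.  ] g 60.2
```

```bash
python3 -m handwheel '[{"xyz":[-0.4,1.5,0],"angular":[0.4,0.5,7]},{"xyz":[-0.4,1.0,0],"angular":[0,0,6]},{"xyz":[0,0,-2],"angular":[0,0,0]},{"xyz":[0,0,0],"angular":[0,0,0]},{"xyz":[0,0,0],"angular":[0,0,0]}]';  python3 -c "
from h import *
st(); a=get_image('wrist'); cv2.imwrite('pics/w7.png',a['pixels']);np.save('w7.npy',a,allow_pickle=True); crop(a,220,200,190,150,4,'c9.png')"
```

```text
time: 7.77
position: [0.4565, 0.2906, 0.1947]
tool_rot: [0.015, 1.578, -0.018]
ft_force: [0.7, -0.5, 0.5]
grip_width: 0.689
t 7.77 pos mm [456.5 290.6 194.7] toolx [-0.007 -0.002 -1.   ] toolz [ 1.    -0.021 -0.007] zyaw -1.2 q [-1.12  0.11  0.55  1.77 -0.06  1.28 -0.58] F [ 0.7 -0.5  0.5] M [-0.12  0.04  0.01] g 59.9
```

View pics/c9.png

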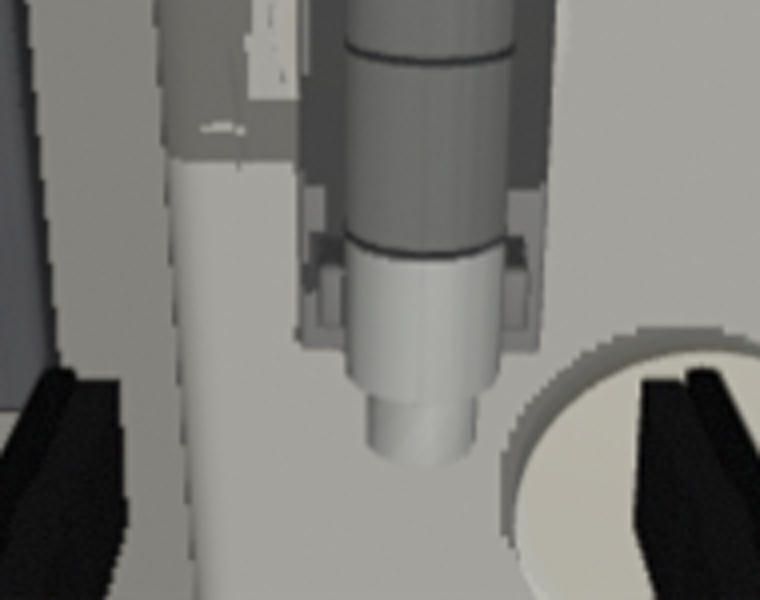

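View pics/w7.png

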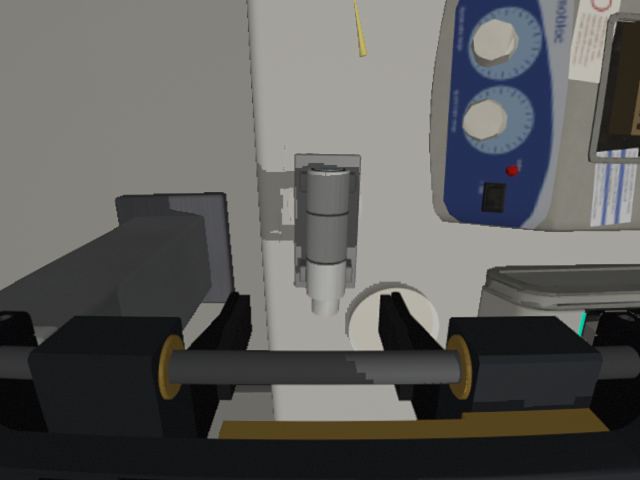

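```bash
python3 - <<'E'
from h import *
a=np.load('w7.npy',allow_pickle=True).item()
c=lambda x,y:(220+(x+.5)/4-.5,200+(y+.5)/4-.5)
g=lambda x,y,z: np.round(onz(a,c(x,y),z)[:2]*1e3,1)
print("axis",g(429,100,.032),g(423,340,.032),"nose end z45..19",g(420,460,.045),g(420,466,.032),g(420,466,.019),"shoulder top",g(423,385,.050),g(423,405,.032))
print("back top",np.round(onz(a,(328,167),.05)*1e3,1),np.round(onz(a,(328,170),.05)*1e3,1))
crop(a,280,140,100,190,4,'c10.png')
# project predicted model
for C in [(464.8,284.5),(464.8,281)]:
  t=np.radians(-2.1);y=np.array([-np.sin(t),np.cos(t),0]);
  P=[np.array([C[0],C[1],32])/1e3+y*d/1e3+np.array([0,0,dz])/1e3 for d,dz in [(-74,0),(-74,13),(-74,-13),(-56,18),(-56,0),(56,18),(56,0)]]
  print((proj(a,P)))
E
```

```text
axis [465.  291.6] [463. 235.] nose end z45..19 [461.7 211.1] [461.9 202.7] [462.  195.8] shoulder top [462.6 232.1] [462.8 218.5]
back top [466.  343.1  50. ] [466.  340.8  50. ]
[[324.76394375 308.62357038]
 [325.01771126 315.19694027]
 [324.5265065  302.48030276]
 [325.62439544 299.55895218]
 [325.2368037  291.04883609]
 [329.0809917  170.37016801]
 [328.45994553 167.86253876]]
[[324.8099643  311.97308729]
 [325.06429802 318.64088168]
 [324.57192462 305.73982721]
 [325.67093122 303.16647461]
 [325.28263371 294.51230266]
 [329.1269327  174.82499602]
 [328.50546926 172.08595762]]
```

View pics/c10.png

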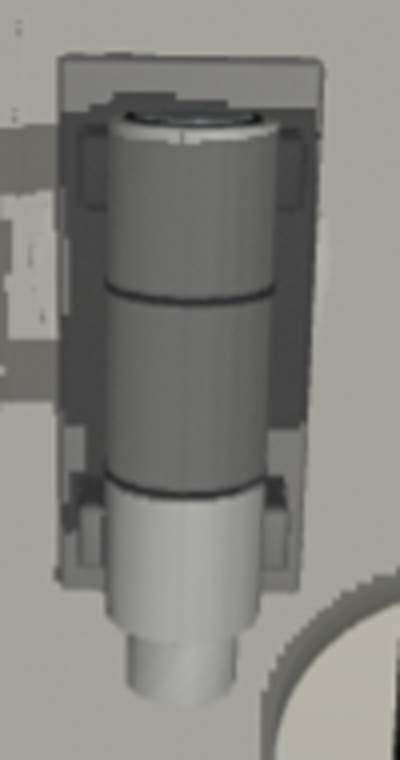

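```bash
python3 -m handwheel '[{"xyz":[0.8,-0.6,-2],"angular":[0.1,-0.3,-0.8]},{"xyz":[0,0,-3],"angular":[0,0,0]},{"xyz":[0,0,-3],"angular":[0,0,0]},{"xyz":[0,0,-1],"angular":[0,0,0]},{"xyz":[0,0,0],"angular":[0,0,0]}]';  python3 -c "
from h import *
st()"
```

```text
time: 8.23
position: [0.468, 0.282, 0.1058]
tool_rot: [0.035, 1.568, -0.03]
ft_force: [-0.8, 1.1, 0.2]
grip_width: 0.687
t 8.23 pos mm [468.  282.  105.8] toolx [ 0.003  0.003 -1.   ] toolz [ 0.999 -0.042  0.003] zyaw -2.4 q [-1.09  0.2   0.56  1.87 -0.12  1.09 -0.53] F [-0.8  1.1  0.2] M [-0.12  0.11 -0.  ] g 59.8
```

```bash
python3 -m handwheel '[{"xyz":[-0.3,0.2,-1],"angular":[-0.1,0.3,0.2]},{"xyz":[-0.05,0,-2.5],"angular":[0,0,0]},{"xyz":[-0.05,0,-2],"angular":[0,0,0]},{"xyz":[0,0,0],"angular":[0,0,0]},{"xyz":[0,0,0],"angular":[0,0,0]}]';  python3 -c "
from h import *
st(); a=get_image('wrist'); cv2.imwrite('pics/w8.png',a['pixels'])"
```

```text
time: 8.65
position: [0.4678, 0.2868, 0.0552]
tool_rot: [0.037, 1.567, -0.024]
ft_force: [0.5, -0.2, 0.9]
grip_width: 0.69
t 8.65 pos mm [467.8 286.8  55.2] toolx [ 0.004  0.008 -1.   ] toolz [ 0.999 -0.039  0.003] zyaw -2.2 q [-1.07  0.27  0.54  1.92 -0.17  0.99 -0.49] F [ 0.5 -0.2  0.9] M [-0.12  0.02 -0.02] g 60.1
```

View pics/w8.png

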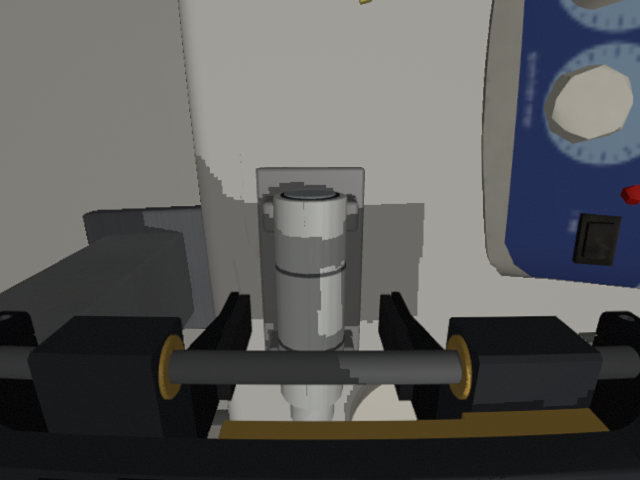

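```bash
python3 -m handwheel '[{"xyz":[-0.3,-0.3,0],"angular":[-0.4,0.3,0]},{"xyz":[0,0,-2],"angular":[-0.1,0,0]},{"xyz":[0,0,-1.2],"angular":[-0.1,0,0]},{"xyz":[0,0,0],"angular":[0,0,0]},{"xyz":[0,0,0],"angular":[0,0,0]}]';  python3 -c "
from h import *
st()"
```

```text
time: 9.12
position: [0.4683, 0.2868, 0.0295]
tool_rot: [0.034, 1.566, -0.026]
ft_force: [-0.6, 0.1, 0.5]
grip_width: 0.693
t 9.12 pos mm [468.3 286.8  29.5] toolx [ 0.005  0.005 -1.   ] toolz [ 0.999 -0.038  0.005] zyaw -2.2 q [-1.06  0.31  0.53  1.93 -0.19  0.94 -0.48] F [-0.6  0.1  0.5] M [-0.1  -0.02  0.01] g 60.3
```

```bash
python3 -m handwheel '[{"xyz":[-0.4,-0.4,-0.3],"angular":[-0.4,0.4,0]},{"xyz":[-0.1,-0.1,-0.7],"angular":[0,0,0]},{"xyz":[0,0,-0.3],"angular":[0,0,0]},{"xyz":[0,0,0],"angular":[0,0,0]},{"xyz":[0,0,0],"angular":[0,0,0]}]';  python3 -c "
from h import *
st()"
```

```text
time: 9.53
position: [0.4639, 0.282, 0.0178]
tool_rot: [0.029, 1.571, -0.031]
ft_force: [0.1, -0.4, 0.2]
grip_width: 0.689
t 9.53 pos mm [463.9 282.   17.8] toolx [-0.    -0.001 -1.   ] toolz [ 0.999 -0.038 -0.   ] zyaw -2.2 q [-1.06  0.32  0.53  1.95 -0.2   0.93 -0.47] F [ 0.1 -0.4  0.2] M [-0.16  0.06 -0.  ] g 60.0
```

```bash
python3 -m handwheel '[{"xyz":[0.05,0.15,-0.45],"angular":[0,0,0]},{"xyz":[0,0,0],"angular":[0,0,0]},{"xyz":[0,0,0],"angular":[0,0,0]}]';  python3 -c "
from h import *
st()"; python3 -m handwheel '[{"xyz":[0,0,0],"angular":[0,0,0]},{"xyz":[0,0,0],"angular":[0,0,0]},{"xyz":[0,0,0],"angular":[0,0,0]},{"xyz":[0,0,0],"angular":[0,0,0]},{"xyz":[0,0,0],"angular":[0,0,0]}]' 3.0 40;  python3 -c "
from h import *
st()"
```

```text
time: 9.78
position: [0.4648, 0.2838, 0.0132]
tool_rot: [0.03, 1.571, -0.03]
ft_force: [-0.5, 0.2, 0.2]
grip_width: 0.69
t 9.78 pos mm [464.8 283.8  13.2] toolx [ 0. -0. -1.] toolz [ 0.999 -0.038  0.   ] zyaw -2.2 q [-1.06  0.33  0.53  1.95 -0.21  0.92 -0.47] F [-0.5  0.2  0.2] M [-0.1   0.02  0.01] g 60.1
time: 10.2
position: [0.4657, 0.2839, 0.0134]
tool_rot: [0.03, 1.569, -0.03]
ft_force: [-0.7, 1.0, -2.2]
grip_width: 0.403
t 10.2 pos mm [465.7 283.9  13.4] toolx [ 0.002 -0.    -1.   ] toolz [ 0.999 -0.038  0.002] zyaw -2.2 q [-1.06  0.33  0.53  1.95 -0.21  0.92 -0.47] F [-0.7  1.  -2.2] M [0.19 0.51 0.06] g 35.1
```

```bash
python3 -m handwheel '[{"xyz":[0,0,0],"angular":[0,0,0]},{"xyz":[0,0,1],"angular":[0,0,0]},{"xyz":[0,0,2],"angular":[0,0,0]},{"xyz":[0,0,3],"angular":[0,0,0]},{"xyz":[0,0,3],"angular":[0,0,0]}]';  python3 -m handwheel '[{"xyz":[0,0,3],"angular":[0,0,0]},{"xyz":[0,0,2],"angular":[0,0,0]},{"xyz":[0,0,0],"angular":[0,0,0]}]'; python3 -c "
from h import *
st(); a=get_image('wrist'); cv2.imwrite('pics/w9.png',a['pixels']);np.save('w9.npy',a,allow_pickle=True); b=get_image('side'); crop(b,200,150,200,150,4,'c11.png')"
```

```text
time: 10.62
position: [0.4594, 0.2794, 0.1001]
tool_rot: [0.021, 1.582, -0.041]
ft_force: [-0.4, 0.9, -1.0]
grip_width: 0.405
time: 10.87
position: [0.4609, 0.2797, 0.1596]
tool_rot: [0.026, 1.577, -0.037]
ft_force: [1.0, 1.7, -1.1]
grip_width: 0.401
t 10.87 pos mm [460.9 279.7 159.6] toolx [-0.007 -0.007 -1.   ] toolz [ 0.999 -0.04  -0.006] zyaw -2.3 q [-1.11  0.14  0.57  1.82 -0.08  1.21 -0.56] F [ 1.   1.7 -1.1] M [-0.02 -0.08  0.02] g 34.9
```

View pics/w9.png

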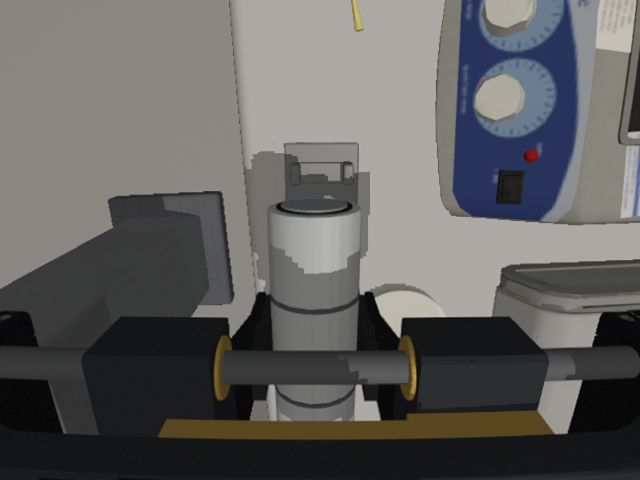

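View pics/c11.png

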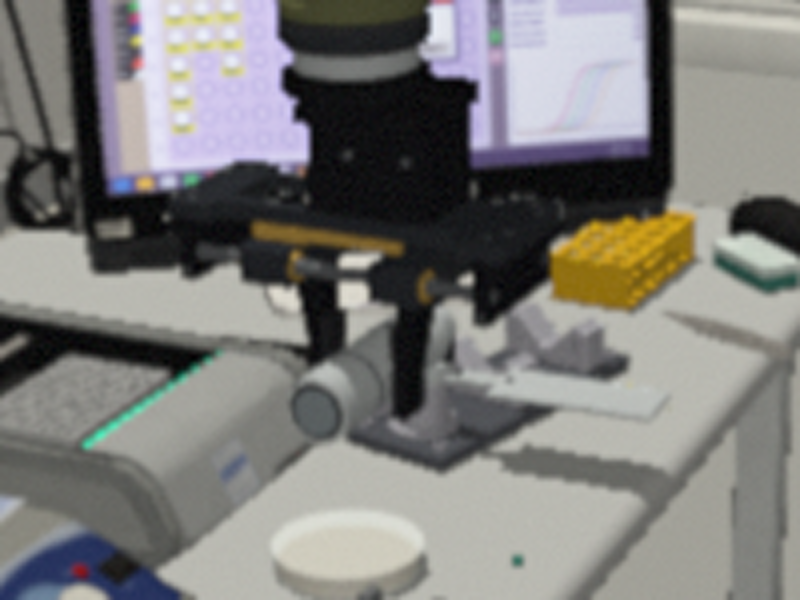

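```bash
python3 - <<'E'
from h import *
a=np.load('w9.npy',allow_pickle=True).item(); crop(a,250,190,130,250,3,'c12.png')
s=get_state();print(s["position"]); R=Ro.from_rotvec(s["tool_rot"]).as_matrix(); C=np.array(s["position"])-.019*R[:,0]
for dy in (-2,0,2):
  P=[C+R[:,1]*(d+dy)/1e3 + R[:,0]*(-u)/1e3+R[:,2]*w/1e3 for d,u,w in [(56,18,0),(56,-18,0),(56,0,18),(56,0,-18),(-56,18,0)]]
  print(dy,(proj(a,P)-[250,190])*3+1)
print(R)
E
```

```text
[0.45918342 0.27882389 0.15573343]
-2 [[191.71771017  93.7749872 ]
 [191.47025045  35.12624077]
 [329.65465624  61.03004059]
 [ 53.40855112  61.35937305]
 [192.73754197 833.36980514]]
0 [[191.69648688  76.8165564 ]
 [191.45281949  21.47070223]
 [330.16559127  45.91902864]
 [ 52.85862533  46.23834705]
 [192.72230231 823.29996981]]
2 [[191.67517517  59.71144211]
 [191.43533819   7.72464753]
 [330.67731506  30.69484389]
 [ 52.30778038  31.003986  ]
 [192.70696011 813.1335105 ]]
[[-0.01036338  0.04018494  0.99913851]
 [-0.01025797  0.99913532 -0.04029121]
 [-0.99989368 -0.01066669 -0.00994221]]
```

View pics/c12.png

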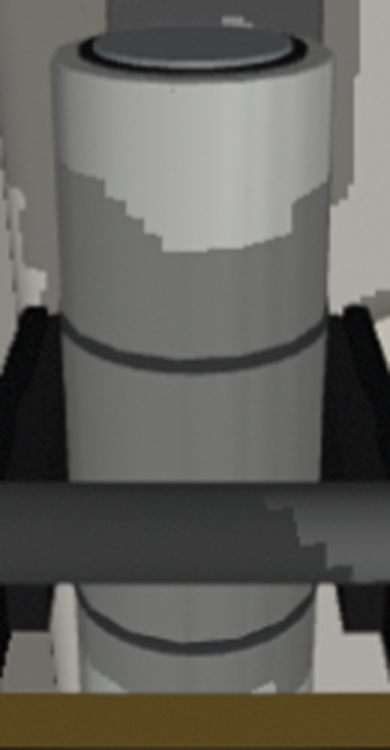

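```bash
python3 - <<'E'
from h import *
s,R=st(); a=get_image('wrist')
crop(a,250,190,130,70,5,'c13.png'); C=np.array(s["position"])-.019*R[:,0]
for dy,dp in ((-2,0),(0,0),(2,0),(0,2),(0,-2)):
  Q=R@Ro.from_rotvec([0,0,np.radians(dp)]).as_matrix()
  P=[C+Q[:,1]*(d+dy)/1e3 + Q[:,0]*(-u)/1e3+Q[:,2]*w/1e3 for d,u,w in [(56,18,0),(56,-18,0),(56,0,18),(56,0,-18),(-56,18,0)]]
  print(dy,dp,np.round(((proj(a,P)-[250,190])*5+2).ravel()))
E
```

```text
t 10.97 pos mm [459.2 278.8 155.7] toolx [-0.01 -0.01 -1.  ] toolz [ 0.999 -0.04  -0.01 ] zyaw -2.3 q [-1.11  0.15  0.56  1.83 -0.08  1.21 -0.56] F [ 0.3 -0.6 -1.9] M [-0.11  0.07  0.02] g 35.2
-2 0 [ 341.  158.  338.   56.  576.  102.  103.  102.  338. 1416.]
0 0 [ 341.  129.  338.   33.  577.   76.  102.   76.  338. 1399.]
2 0 [ 341.  100.  338.   10.  578.   50.  101.   50.  338. 1382.]
0 2 [ 342.  146.  338.   30.  580.   81.   99.   81.  338. 1386.]
0 -2 [ 341.  114.  338.   37.  574.   71.  105.   71.  338. 1412.]
```

View pics/c13.png

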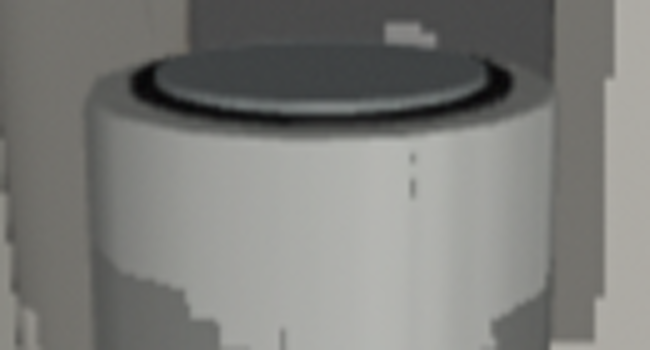

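```bash
python3 -m handwheel '[{"xyz":[0.5,-2,1.5],"angular":[0.5,-0.5,-1]},{"xyz":[0.9,-3.5,1],"angular":[0,0,-2]},{"xyz":[0.9,-3.5,0.5],"angular":[0,0,-2]},{"xyz":[0.9,-3.5,0],"angular":[0,0,-2]},{"xyz":[0.9,-3.5,0],"angular":[0,0,-2]}]'; python3 -m handwheel '[{"xyz":[0.9,-3.5,0],"angular":[0,0,-2]},{"xyz":[0.9,-3.5,0],"angular":[0,0,0]},{"xyz":[0.9,-3.5,0],"angular":[0,0,0]},{"xyz":[0.9,-3.5,0],"angular":[0,0,0]},{"xyz":[0.5,-3,0],"angular":[0,0,0]}]'; python3 -c "
from h import *
st()"
```

```text
time: 11.43
position: [0.4899, 0.1213, 0.1749]
tool_rot: [0.135, 1.585, -0.153]
ft_force: [0.6, -1.4, -1.4]
grip_width: 0.404
time: 11.85
position: [0.5246, -0.0583, 0.1658]
tool_rot: [0.161, 1.598, -0.187]
ft_force: [0.9, 0.1, -2.2]
grip_width: 0.406
t 11.85 pos mm [524.6 -58.3 165.8] toolx [-0.036 -0.013 -0.999] toolz [ 0.975 -0.219 -0.032] zyaw -12.6 q [-0.73  0.16  0.86  1.83 -0.11  1.25 -0.06] F [ 0.9  0.1 -2.2] M [-0.06 -0.03  0.01] g 35.3
```

```bash
python3 -m handwheel '[{"xyz":[0.6,-2,0.3],"angular":[0.5,-1,-0.4]},{"xyz":[0.6,-1.5,0.2],"angular":[0.2,-0.8,-0.3]},{"xyz":[0.3,-0.5,0],"angular":[0,-0.3,0]},{"xyz":[0,0,0],"angular":[0,0,0]},{"xyz":[0,0,0],"angular":[0,0,0]}]';python3 -c "
from h import *
st()"
```

```text
time: 12.27
position: [0.5328, -0.1099, 0.1622]
tool_rot: [0.188, 1.576, -0.203]
ft_force: [0.1, 0.2, -1.8]
grip_width: 0.402
t 12.27 pos mm [ 532.8 -109.9  162.2] toolx [-0.015 -0.007 -1.   ] toolz [ 0.969 -0.246 -0.013] zyaw -14.2 q [-0.65  0.19  0.89  1.81 -0.15  1.23  0.04] F [ 0.1  0.2 -1.8] M [-0.12  0.07 -0.01] g 35.0
```

```bash
python3 -m handwheel '[{"xyz":[0.7,0,-1],"angular":[0.3,-0.7,0.6]},{"xyz":[0.3,0,-1.5],"angular":[0.1,-0.2,0.2]},{"xyz":[0,0,-2],"angular":[0,0,0]},{"xyz":[0,0,0],"angular":[0,0,0]},{"xyz":[0,0,0],"angular":[0,0,0]}]';python3 -c "
from h import *
st(); a=get_image('wrist'); cv2.imwrite('pics/w10.png',a['pixels']);np.save('w10.npy',a,allow_pickle=True); b=get_image('side'); crop(b,200,150,200,150,4,'c14.png')"
```

```text
time: 12.68
position: [0.5415, -0.0997, 0.1126]
tool_rot: [0.177, 1.57, -0.171]
ft_force: [0.6, -0.2, -0.6]
grip_width: 0.402
t 12.68 pos mm [541.5 -99.7 112.6] toolx [-0.006  0.004 -1.   ] toolz [ 0.975 -0.22  -0.007] zyaw -12.7 q [-0.62  0.26  0.87  1.86 -0.22  1.13  0.11] F [ 0.6 -0.2 -0.6] M [-0.15  0.04 -0.02] g 35.0
```

View pics/w10.png

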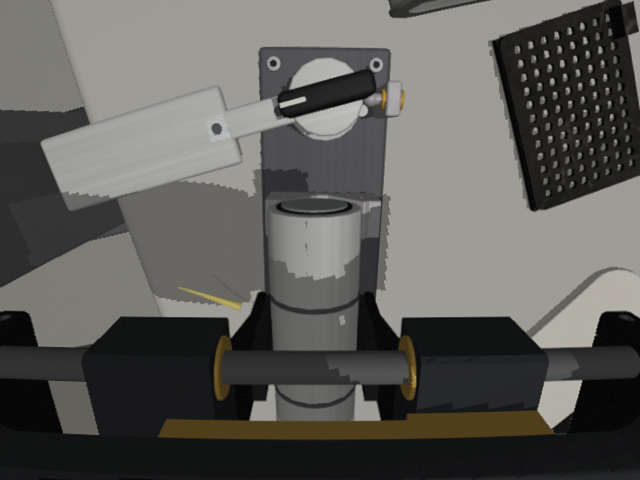

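View pics/c14.png

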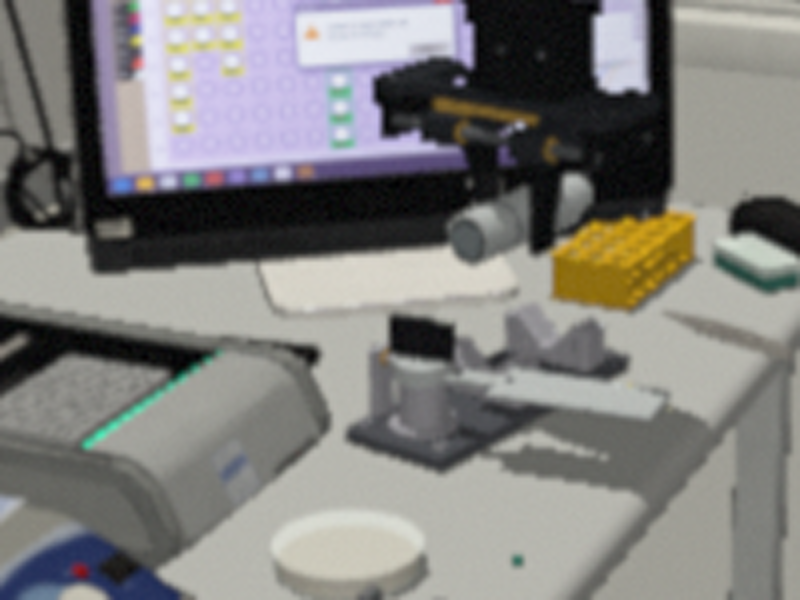

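```bash
python3 -m handwheel '[{"xyz":[0.1,-1.1,0],"angular":[-0.2,-0.3,-0.6]},{"xyz":[0,0,-2],"angular":[0,0,0]},{"xyz":[0,-0.1,-1.5],"angular":[0,0,0]},{"xyz":[0,0,0],"angular":[0,0,0]},{"xyz":[0,0,0],"angular":[0,0,0]}]';python3 -c "
from h import *
st()"
```

```text
time: 13.2
position: [0.547, -0.1141, 0.083]
tool_rot: [0.183, 1.552, -0.181]
ft_force: [0.3, -0.2, -2.1]
grip_width: 0.402
t 13.2 pos mm [ 547.  -114.1   83. ] toolx [ 0.011  0.    -1.   ] toolz [ 0.973 -0.23   0.01 ] zyaw -13.3 q [-0.58  0.31  0.86  1.88 -0.27  1.06  0.15] F [ 0.3 -0.2 -2.1] M [-0.09  0.02  0.01] g 35.0
```

```bash
python3 -m handwheel '[{"xyz":[-0.4,0.3,0],"angular":[0,0.6,0]},{"xyz":[0,0,-1],"angular":[0,0,0]},{"xyz":[0,0,-0.5],"angular":[0,0,0]},{"xyz":[0,0,0],"angular":[0,0,0]},{"xyz":[0,0,0],"angular":[0,0,0]}]';python3 -c "
from h import *
st()"
```

```text
time: 13.62
position: [0.5449, -0.1117, 0.0704]
tool_rot: [0.184, 1.558, -0.182]
ft_force: [-0.2, -0.7, -1.4]
grip_width: 0.402
t 13.62 pos mm [ 544.9 -111.7   70.4] toolx [ 0.005  0.001 -1.   ] toolz [ 0.973 -0.231  0.005] zyaw -13.3 q [-0.57  0.33  0.85  1.89 -0.28  1.04  0.16] F [-0.2 -0.7 -1.4] M [-0.06  0.08 -0.02] g 34.9
```

```bash
python3 -m handwheel '[{"xyz":[-0.25,0.1,0],"angular":[0,0.3,-0.1]},{"xyz":[0,0,-1],"angular":[0,0,0]},{"xyz":[0,0,-1],"angular":[0,0.1,0]},{"xyz":[0,0,0],"angular":[0,0,0]},{"xyz":[0,0,0],"angular":[0,0,0]}]';python3 -c "
from h import *
st(); b=get_image('side'); crop(b,270,180,130,100,6,'c15.png');a=get_image('wrist'); cv2.imwrite('pics/w11.png',a['pixels'])"
```

```text
time: 14.03
position: [0.5424, -0.1103, 0.0485]
tool_rot: [0.184, 1.565, -0.184]
ft_force: [0.1, 0.0, -1.2]
grip_width: 0.4
t 14.03 pos mm [ 542.4 -110.3   48.5] toolx [-0.002  0.001 -1.   ] toolz [ 0.973 -0.232 -0.002] zyaw -13.4 q [-0.56  0.36  0.83  1.91 -0.31  1.01  0.18] F [ 0.1  0.  -1.2] M [-0.07  0.08 -0.06] g 34.8
```

View pics/c15.png

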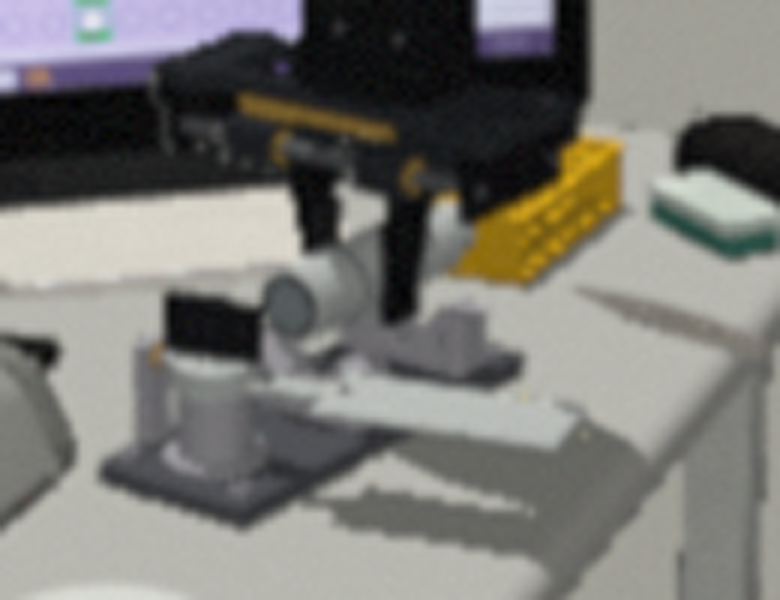

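View pics/w11.png

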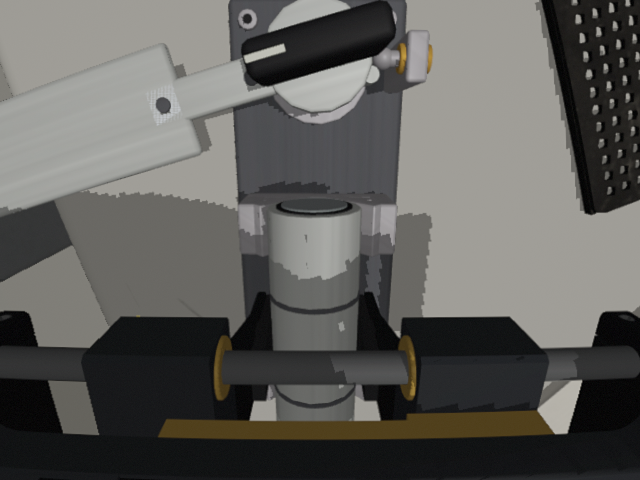

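```bash
python3 - <<'E'
import cv2
a=cv2.imread('pics/w11.png')[185:265,225:410]; cv2.imwrite('pics/c16.png',cv2.resize(a,None,fx=4,fy=4,interpolation=cv2.INTER_CUBIC))
E
```

```text
(no output)
```

View pics/c16.png

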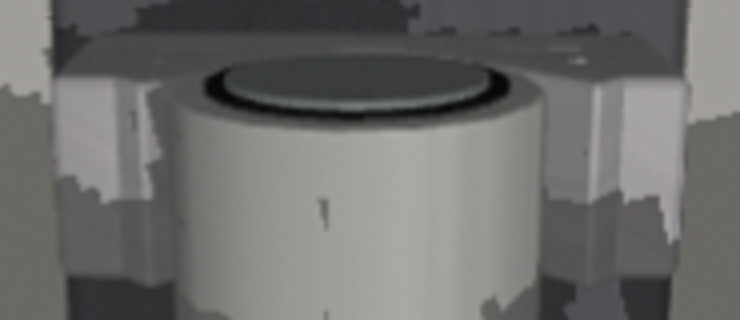

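```bash
python3 -m handwheel '[{"xyz":[0.05,0,-0.8],"angular":[0,0,0]},{"xyz":[0,0,-0.7],"angular":[0,0,0]},{"xyz":[0,0,0],"angular":[0,0,0]},{"xyz":[0,0,0],"angular":[0,0,0]},{"xyz":[0,0,0],"angular":[0,0,0]}]';python3 -c "
from h import *
st()"
```

```text
time: 14.55
position: [0.5432, -0.1104, 0.0324]
tool_rot: [0.184, 1.565, -0.184]
ft_force: [0.8, 0.1, -1.9]
grip_width: 0.402
t 14.55 pos mm [ 543.2 -110.4   32.4] toolx [-0.002  0.001 -1.   ] toolz [ 0.973 -0.232 -0.002] zyaw -13.4 q [-0.54  0.38  0.82  1.92 -0.34  0.98  0.19] F [ 0.8  0.1 -1.9] M [-0.09  0.09  0.  ] g 34.9
```

```bash
python3 -m handwheel '[{"xyz":[0,0,-0.25],"angular":[0,-0.1,0]},{"xyz":[0,0,0],"angular":[0,0,0]},{"xyz":[0,0,0],"angular":[0,0,0]}]';python3 -c "
from h import *
st()"; python3 -m handwheel '[{"xyz":[0,0,-0.2],"angular":[0,0,0]},{"xyz":[0,0,0],"angular":[0,0,0]},{"xyz":[0,0,0],"angular":[0,0,0]}]';python3 -c "
from h import *
st()"
```

```text
time: 14.8
position: [0.5436, -0.1105, 0.03]
tool_rot: [0.184, 1.562, -0.183]
ft_force: [-0.7, 0.2, -1.6]
grip_width: 0.4
t 14.8 pos mm [ 543.6 -110.5   30. ] toolx [ 0.001  0.001 -1.   ] toolz [ 0.973 -0.232  0.001] zyaw -13.4 q [-0.54  0.39  0.82  1.92 -0.34  0.98  0.2 ] F [-0.7  0.2 -1.6] M [-0.06  0.01 -0.02] g 34.8
time: 15.05
position: [0.5438, -0.1105, 0.0281]
tool_rot: [0.185, 1.561, -0.183]
ft_force: [-1.1, 0.7, -0.8]
grip_width: 0.405
t 15.05 pos mm [ 543.8 -110.5   28.1] toolx [ 0.002  0.001 -1.   ] toolz [ 0.973 -0.232  0.001] zyaw -13.4 q [-0.54  0.39  0.81  1.92 -0.34  0.97  0.2 ] F [-1.1  0.7 -0.8] M [-0.09  0.07  0.04] g 35.2
```

```bash
python3 -m handwheel '[{"xyz":[0,0,-0.15],"angular":[0,0.1,0]},{"xyz":[0,0,0],"angular":[0,0,0]},{"xyz":[0,0,0],"angular":[0,0,0]}]';python3 -c "
from h import *
st()"; python3 -m handwheel '[{"xyz":[0,0,-0.15],"angular":[0,0,0]},{"xyz":[0,0,0],"angular":[0,0,0]},{"xyz":[0,0,0],"angular":[0,0,0]}]';python3 -c "
from h import *
st()"
```

```text
time: 15.3
position: [0.5431, -0.1104, 0.0273]
tool_rot: [0.186, 1.565, -0.183]
ft_force: [0.1, 0.2, -2.1]
grip_width: 0.401
t 15.3 pos mm [ 543.1 -110.4   27.3] toolx [-0.002  0.002 -1.   ] toolz [ 0.973 -0.232 -0.003] zyaw -13.4 q [-0.54  0.39  0.81  1.92 -0.34  0.98  0.2 ] F [ 0.1  0.2 -2.1] M [-0.06  0.12 -0.07] g 34.8
time: 15.55
position: [0.5432, -0.1104, 0.0274]
tool_rot: [0.187, 1.566, -0.182]
ft_force: [-0.7, 0.0, -0.9]
grip_width: 0.402
t 15.55 pos mm [ 543.2 -110.4   27.4] toolx [-0.002  0.004 -1.   ] toolz [ 0.972 -0.233 -0.003] zyaw -13.5 q [-0.53  0.39  0.81  1.92 -0.35  0.98  0.2 ] F [-0.7  0.  -0.9] M [-0.09  0.14 -0.05] g 35.0
```

```bash
python3 -m handwheel '[{"xyz":[0,0,-0.2],"angular":[-0.2,0,0]},{"xyz":[0,0,-0.2],"angular":[0,0,0]}]';python3 -c "
from h import *
st()"; python3 -m handwheel '[{"xyz":[0,0,-0.4],"angular":[0,0,0]},{"xyz":[0,0,-0.4],"angular":[0,0,0]}]';python3 -c "
from h import *
st()"
```

```text
time: 15.72
position: [0.5431, -0.1105, 0.0268]
tool_rot: [0.187, 1.567, -0.183]
ft_force: [-9.3, 3.2, 25.0]
grip_width: 0.401
t 15.72 pos mm [ 543.1 -110.5   26.8] toolx [-0.004  0.003 -1.   ] toolz [ 0.972 -0.234 -0.005] zyaw -13.5 q [-0.53  0.4   0.81  1.92 -0.35  0.98  0.2 ] F [-9.3  3.2 25. ] M [ 0.46  2.21 -0.1 ] g 34.9
time: 15.88
position: [0.5431, -0.1104, 0.0266]
tool_rot: [0.193, 1.571, -0.178]
ft_force: [-16.3, 2.8, 38.5]
grip_width: 0.402
t 15.88 pos mm [ 543.1 -110.4   26.6] toolx [-0.007  0.01  -1.   ] toolz [ 0.972 -0.234 -0.009] zyaw -13.5 q [-0.53  0.4   0.81  1.91 -0.35  0.98  0.21] F [-16.3   2.8  38.5] M [ 0.76  3.42 -0.06] g 35.0
```

```bash
python3 -m handwheel '[{"xyz":[0,0,0],"angular":[0,0,0]},{"xyz":[0,0,0],"angular":[0,0,0]}]';python3 -c "
from h import *
st()"; python3 -m handwheel '[{"xyz":[-0.05,0.01,-0.07],"angular":[-0.3,-0.3,0]},{"xyz":[-0.05,0.01,-0.08],"angular":[0,0,0]}]';python3 -c "
from h import *
st()"
```

```text
time: 16.05
position: [0.5442, -0.1107, 0.0289]
tool_rot: [0.195, 1.569, -0.177]
ft_force: [1.2, -0.3, -1.7]
grip_width: 0.405
t 16.05 pos mm [ 544.2 -110.7   28.9] toolx [-0.004  0.012 -1.   ] toolz [ 0.972 -0.235 -0.007] zyaw -13.6 q [-0.53  0.4   0.81  1.91 -0.35  0.99  0.21] F [ 1.2 -0.3 -1.7] M [-0.16  0.06  0.01] g 35.3
time: 16.22
position: [0.5433, -0.1106, 0.0271]
tool_rot: [0.19, 1.562, -0.181]
ft_force: [-4.0, 1.2, 3.2]
grip_width: 0.402
t 16.22 pos mm [ 543.3 -110.6   27.1] toolx [ 0.002  0.006 -1.   ] toolz [ 0.972 -0.235  0.   ] zyaw -13.6 q [-0.53  0.39  0.81  1.92 -0.35  0.97  0.2 ] F [-4.   1.2  3.2] M [ 0.04  0.77 -0.05] g 35.0
```

```bash
python3 -m handwheel '[{"xyz":[-0.1,0.02,-0.06],"angular":[-0.2,0.1,0.1]},{"xyz":[-0.06,0.01,-0.1],"angular":[-0.1,0.1,0]}]';python3 -c "
from h import *
st();st()"
```

```text
time: 16.38
position: [0.5431, -0.1107, 0.0269]
tool_rot: [0.185, 1.562, -0.185]
ft_force: [-5.3, 0.6, 16.1]
grip_width: 0.403
t 16.38 pos mm [ 543.1 -110.7   26.9] toolx [ 0.001 -0.    -1.   ] toolz [ 0.972 -0.233  0.001] zyaw -13.5 q [-0.54  0.39  0.81  1.92 -0.34  0.97  0.2 ] F [-5.3  0.6 16.1] M [ 0.18  1.17 -0.09] g 35.0
t 16.38 pos mm [ 543.1 -110.7   26.9] toolx [ 0.001 -0.    -1.   ] toolz [ 0.972 -0.233  0.001] zyaw -13.5 q [-0.54  0.39  0.81  1.92 -0.34  0.97  0.2 ] F [-5.3  0.6 16.1] M [ 0.18  1.17 -0.09] g 35.0
```

```bash
python3 -m handwheel '[{"xyz":[-0.1,0.02,-0.04],"angular":[0,0,0.1]},{"xyz":[-0.1,0.02,-0.06],"angular":[0,0,0]}]';python3 -c "
from h import *
st();a=get_image('wrist'); cv2.imwrite('pics/w12.png',a['pixels']);np.save('w12.npy',a,allow_pickle=True);st(); b=get_image('side'); crop(b,270,180,130,100,6,'c17.png');st()"
```

```text
time: 16.55
position: [0.5431, -0.1108, 0.027]
tool_rot: [0.183, 1.558, -0.184]
ft_force: [-0.1, -0.6, 5.7]
grip_width: 0.402
t 16.55 pos mm [ 543.1 -110.8   27. ] toolx [ 0.005 -0.002 -1.   ] toolz [ 0.973 -0.232  0.005] zyaw -13.4 q [-0.54  0.39  0.82  1.93 -0.34  0.97  0.2 ] F [-0.1 -0.6  5.7] M [-0.12  0.22 -0.13] g 34.9
t 16.6 pos mm [ 543.1 -110.8   27. ] toolx [ 0.005 -0.002 -1.   ] toolz [ 0.973 -0.232  0.005] zyaw -13.4 q [-0.54  0.39  0.82  1.93 -0.34  0.97  0.2 ] F [-0.7 -0.4  6.1] M [-0.11  0.17 -0.13] g 35.1
t 16.65 pos mm [ 543.1 -110.8   26.9] toolx [ 0.005 -0.002 -1.   ] toolz [ 0.973 -0.232  0.005] zyaw -13.4 q [-0.54  0.39  0.82  1.93 -0.34  0.97  0.2 ] F [-0.7 -0.   5.1] M [-0.1   0.2  -0.14] g 35.1
```

View pics/w12.png

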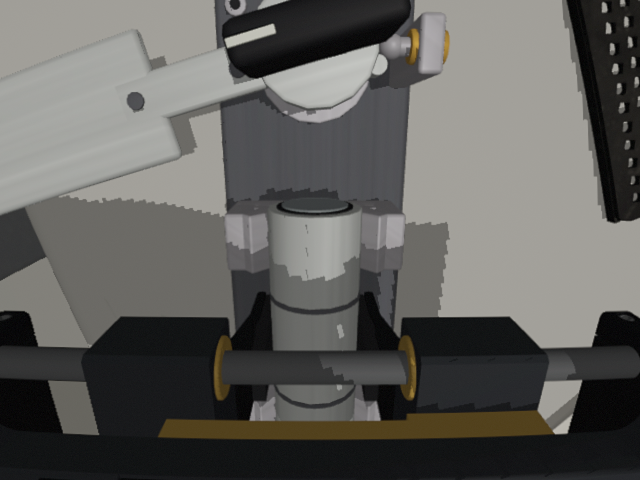

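View pics/c17.png

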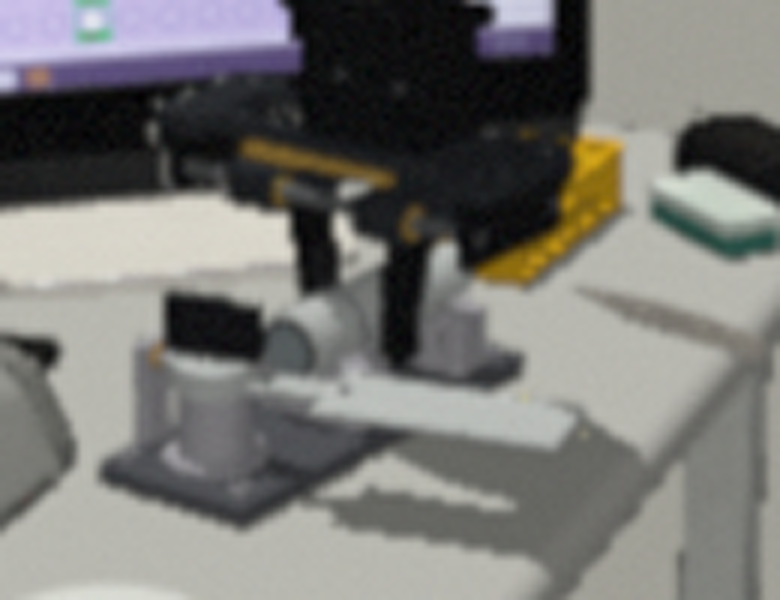

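```bash
python3 - <<'E'
from h import *
a=np.load('w12.npy',allow_pickle=True).item(); crop(a,215,185,200,100,4,'c18.png')
s=get_state(); R=Ro.from_rotvec(s["tool_rot"]).as_matrix(); C=np.array(s["position"])-.019*R[:,0]
t=np.radians(-13.4);x=np.array([np.cos(t),np.sin(t),0]);y=np.array([-x[1],x[0],0]);z=np.array([0,0,1.])
f=lambda P:np.round(((proj(a,P)-[215,185])*4+1.5).ravel())
c0=np.array([C[0],C[1],0])
print("back rim top,bot,sides", f([c0+.0555*y+.064*z,c0+.0555*y+.028*z,c0+.0555*y+.046*z+.018*x,c0+.0555*y+.046*z-.018*x]))
print("support outer top edge (lands) y=52 and inner y=28, if origin=C", f([c0+k*.0305*x+yy*y+.045*z for yy in(.052,.028) for k in (1,-1)]))
print("hub centre, if", f([c0+.110*y+.061*z]), "px/mm y:", f([c0+.052*y+.045*z+.0305*x])-f([c0+.051*y+.045*z+.0305*x]))
E
```

```text
back rim top,bot,sides [416. 127. 411.  49. 603.  83. 223.  84.]
support outer top edge (lands) y=52 and inner y=28, if origin=C [729. 117.  95. 118. 714. 350. 110. 351.]
hub centre, if [ 417. -580.] px/mm y: [  0. -10.]
```

View pics/c18.png

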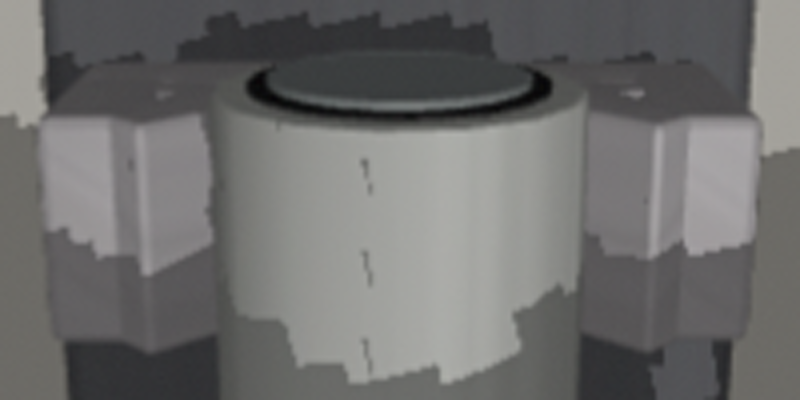

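```bash
python3 -m handwheel '[{"xyz":[-0.1,0.02,-0.09],"angular":[0,0.1,0]}]';python3 -c "
from h import *
st();get_image('side');st();get_image('side');st()"
```

```text
time: 16.73
position: [0.5431, -0.1108, 0.0269]
tool_rot: [0.183, 1.558, -0.185]
ft_force: [-2.2, -0.0, 12.5]
grip_width: 0.403
t 16.73 pos mm [ 543.1 -110.8   26.9] toolx [ 0.005 -0.002 -1.   ] toolz [ 0.973 -0.232  0.005] zyaw -13.4 q [-0.54  0.39  0.82  1.93 -0.34  0.96  0.2 ] F [-2.2 -0.  12.5] M [ 0.04  0.6  -0.11] g 35.0
t 16.78 pos mm [ 543.1 -110.7   26.9] toolx [ 0.005 -0.002 -1.   ] toolz [ 0.973 -0.232  0.005] zyaw -13.4 q [-0.54  0.39  0.82  1.93 -0.34  0.96  0.2 ] F [-1.7 -0.5  9.3] M [ 0.01  0.36 -0.14] g 35.0
t 16.83 pos mm [ 543.1 -110.8   26.9] toolx [ 0.005 -0.002 -1.   ] toolz [ 0.973 -0.232  0.005] zyaw -13.4 q [-0.54  0.39  0.82  1.93 -0.34  0.96  0.2 ] F [-0.5  0.4 10. ] M [-0.01  0.41 -0.12] g 35.3
```

```bash
python3 -c "
from h import *
for i in range(6): a=get_image('scene'); s=get_state(); print(np.round(s['ft_force'],1))
crop(a,225,180,200,130,4,'c19.png');st()"
```

```text
[-1.7  0.6  9.1]
[-1.7 -0.7  9.5]
[-1.4  0.1  9.9]
[-1.6  0.7  9. ]
[-1.1  0.4  9. ]
[-2.6 -0.2  9.2]
t 17.13 pos mm [ 543.1 -110.8   26.9] toolx [ 0.005 -0.002 -1.   ] toolz [ 0.973 -0.232  0.005] zyaw -13.4 q [-0.54  0.39  0.82  1.93 -0.34  0.96  0.2 ] F [-2.6 -0.2  9.2] M [-0.03  0.42 -0.09] g 35.2
```

View pics/c19.png

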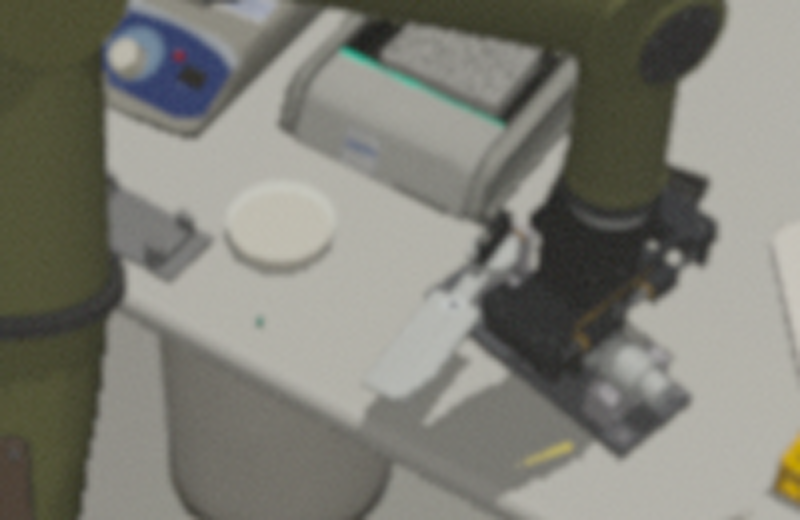

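The force is steady at about 9 N, or about 10.5 N with the barrel's weight. The guard is swung clear, the nose points away from the knob, and the petri dish hasn't moved. Handing in.

```bash
python3 -c "
from bench import *
print(close_job())"
```

```text
the job is handed in; nothing more can be done
None
```

The job is handed in at about 17 s: the guard is open, and the barrel is seated in the vee, still gripped and pressed down.

- **Guard:** I turned the knob clockwise through the detent and let go. Afterwards the plate measured about 1.30 rad open (over 1.2 needed), and it was still there in the last pictures.
- **Barrel:** It was lifted from the cradle and laid in the vee, nose away from the knob. The last wrist picture put it within about 0.5 mm of centre, both along and across the groove. The TCP was 26.9 mm above the bench (27 expected when seated), and the tool was within 0.3° of vertical.
- **Push:** The downward reading held steady at 9–10 N, or about 10.5 N on the vee once the barrel's weight is added. The grip is 40 N.
- **Off-target results:**
  - A sideways force of about 1–2.5 N towards -x remained. Both faces are loaded, the far one slightly more.
  - While finding the seat, the push briefly reached about 39 N vertical and 16 N sideways through the held barrel, about 42 N combined. The wrist limit is 120 N. The 40 N limit applies to the arm or gripper body, and only the held barrel was pressing.
  - The gripper read 35 mm on the 36 mm barrel, which I took as reading error.
- **Other things on the bench:** The petri dish hadn't moved. I didn't look specifically at the timer or the rack at the end; the arm never went down near them.

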